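# Hook the guide plate onto the screwdriving fixture

### The arm

A 6-joint arm with a two-finger parallel gripper is mounted at the origin on the work surface. World frame = base frame: x ahead of the robot, y to its left, z up, the work surface at z = 0. Lengths are in mm, angles in rad, forces in N, time in s.
With the tool pointing down it reaches from about 300 to 775 mm from the base axis. Payload 14.6 kg.
Tool frame: the origin (TCP) lies at the very end of the fingers, on their centre line; the grasp point (between the pads) lies 19 mm behind it (pinch_z is the distance from the TCP to the grasp point, in mm); x points along the fingers, z is the direction in which the jaws open and shut, and the axes are right-handed (so a half turn about x gives the same grasp; the last joint's range is limited). The gripper opens to 94 mm and grips with 3 to 60 N. Pads are 16 mm wide; open, the fingers measure 119 mm over their backs; the gripper's body (75 mm by 177 mm) begins 78 mm behind the grasp point.
Start: joints at [-1.397, 0.3, 1.521, -0, 1.321, -0.067], TCP at [131.157, -534.122, 182.146] pointing down, gripper open.
Joint ranges: [-3.03, 3.03], [-0.79, 2.21], [0.23, 2.52], [-1.04, 4.18], [0, 3.07], [-2.55, 2.55]. Speed limits (rad/s): [2.22, 2.22, 2.57, 3.14, 3.14, 3.14].

### API

Orientations are given as [roll, pitch, yaw] about the fixed x, y, z axes, in that order (R = Rz(yaw) Ry(pitch) Rx(roll)).
In Python, from cell import read_state, camera, sign_off, pinch_z gives the robot as it stands. The module is installed in compiled form; this text tells all that it offers.
- The arm moves only by the tool arm_command, never from a script. Its argument "series" is a list of rows, each a list of 3 entries, a list of its own where there are three numbers: the finger opening in mm, from 0 to 94, then the shift along the tool's x, y, z in mm, then the turn about the tool's x in degrees. A call has 1 to 12 rows; each row is the pose to reach, as a shift and turn from the pose measured when the call began, along the tool's axes at that moment; what a row does not reach only later rows make up. A row lasts 1/8 s, in which the tool goes at most 62.5 mm and 10.7 degrees, less where a joint would pass 70% of its speed; a pose out of reach is approached as far as the arm can. A call with a gripper value outside its range is refused whole. The fingers move at their own pace and stop on an object; "newtons" is the grip in N (left out, the last holds). Time passes only in rows, so rows that repeat a pose let the fingers close. It gives the time, the measured TCP pose, the force and the opening at its end, in the units of the state.
- read_state(): the state, without advancing time (a new reading comes with each control period).
- camera(name): name is "side" or "top"; returns a dict with "pixels" (420x560x3 uint8, red, green, blue), "range_z" (420x560 float32, mm along the optical axis (not along the pixel's ray), 0 where there is no reading), "fov_y" (degrees; the focal length in pixels is half the picture's height over the tangent of half this angle, whatever the lens; pixels are square), "cx", "cy" (the principal point, pixels), "R" (3x3) and "t" (3): a world point X has camera coordinates R X + t. Camera axes: x right, y down, z forward; pixel columns grow to the right and rows downward; lengths in mm; the calibration is good to about 2 mm. A picture is of the moment at which its call begins.
- sign_off(): hands the job in, once; it reports no verdict.
The state is a dict: "clock": time; "joints": joint angles; "qd": joint speeds; "effort": joint torques, N m; "eef_pos": TCP position; "eef_rot": TCP orientation; "wrist_force": force on the tool from outside, world axes, zero at the start; "moment": the same for the moment, N m; "finger_gap": finger opening in mm.
Only numpy, scipy, OpenCV 4.12 (cv2) and the standard library are available. Lean on these libraries where they do the work, as an engineer would, in place of code of your own. Each camera call takes 0.05 s, during which the arm holds its last target.

### The job

Fit the blue guide plate on the screwdriving fixture over the pump housing: tilt it so its oblong eye goes past the stud's wide head and hooks under it, lower the other end under control, and feel along the plate's length until that end drops home over the dowel, whose block is set a little differently for every batch. Leave it released, straight and flat on both pillars. Do not force it, and leave the housing in its nest and everything else on the bench where it is.

Things in the scene. Friction and masses are not known exactly. Their poses are not given: they have to be found in the camera images.
- plate_mid (a point): Centre (half-way up) of the loose blue guide plate: metal, 200 mm long (x), 6 mm thick, 0.25 to 0.4 kg, z up. Its eye end (the first 50 mm from the -x end) is 66 mm wide; all the rest is 50 mm wide, to be gripped across the width (y). Two brass bushes 22 mm across at x = -20 and +25 mm stand 8 mm above its top. It starts on the rest, eye end roughly towards the robot.
- rest: Low steel rest under the plate, fixed: base 190 x 110 x 4 mm, two rubber-topped cross bars 22 mm (x) by 84 mm (y), tops 28 mm above the bench, their middles at x = -62 and +62 mm; between them the plate's sides are free for fingers. Origin at the centre of its underside; the plate lies along its x within about 12 mm and 0.1 rad.
- eye (a point): Centre of the plate's oblong through eye, half-way up, 74 mm from the plate's centre towards -x; axes as the plate. The eye is a rectangle 34 mm along the plate's x and 52 mm across (y). Beyond it, at the plate's end, is only a bar 9 mm wide (the lip).
- lip (a point): Middle of the 9 mm wide end bar of the plate, half-way up, 95.5 mm from the plate's centre towards -x; axes as the plate.
- hole (a point): Centre of the plate's round dowel hole, 14 mm across, half-way up, 75.5 mm from the plate's centre towards +x; axes as the plate.
- stud (a point): On the axis of the fixture's dark steel stud, at the underside of its head, 92.5 mm above the bench; axes of the fixture. Stem 12 mm across, 12.5 mm out of the pillar top; round head 46 mm across, 5 mm thick, upper edge chamfered: wider than the eye is long, so the level plate cannot pass it. Pillar below: 52 mm (x) by 60 mm (y), flat top 80 mm above the bench. All rigid.
- dowel_mid (a point): Where the fixture's brass dowel has its tip when its block is set to the middle, 152.5 mm from the stud along the fixture's x; axes of the fixture. The block (40 x 50 mm, top 80 mm above the bench) is clamped firmly up to 6 mm either way along x, which only looking or feeling tells. Dowel 12 mm across, 9 mm out of the block, tapering to 9 mm over its last 2.5 mm.
- fixture: Screwdriving fixture, fixed to the bench; origin at the underside of its base 75.5 mm from the stud axis, x from stud to dowel (roughly away from the robot), z up. Base 260 x 140 x 15 mm; black bow handles on its long sides reach 103 mm from the middle line, 41 mm high. The fitted plate's eye end is at the stud.
- plate: The guide plate as a whole; origin at the centre of its underside, axes as plate_mid. It goes on with its +x end raised about 25 degrees: lip down on the -x side of the head, then moved to +x so the lip slides under the head as far as the stem; the eye's other edge then clears the head as the plate is levelled.
- housing: Aluminium pump housing, loose, standing in the fixture's nest between the pillars: round, flange 86 mm across, 50 mm high with a boss 34 mm across, top 65 mm above the bench, so 15 mm below the fitted plate; origin at its underside.
- spare_housing: A second such housing on the bench, to be left alone; origin at its underside.
- green_plate: Green guide plate of another pump type with a round eye, flat on the bench, same outline; to be left alone. Origin at the centre of its underside.
- screwdriver: Red-handled screwdriver 210 mm long on the bench, to be left alone.
- wrench: Steel spanner 190 mm long on the bench, to be left alone.
- grease: Yellow can 60 mm across and 85 mm high on the bench, to be left alone.
- tray: Blue tray 150 x 110 x 45 mm with rubber seals on the bench, to be left alone.
- gauge: Dark steel plug gauge 40 mm across and 72 mm high standing on the bench, to be left alone.
There are look-alikes about, which are no part of the job. Of the things shaped like the plate, the blue one is meant.

How it is judged (in metres and radians):
On the way:
1. the eye is hooked: the plate's end bar is under the stud's head, reaching in under its rim (z of lip in the frame of stud between -0.016 and -0.001 m and x of lip in the frame of stud between -0.0245 and -0.005 m and y of lip in the frame of stud between -0.012 and 0.012 m), for 0.1 s.
At the end, for the whole second after the job is handed in: The blue plate lies flat on both pillars (centre height within 2.5 mm, level within 0.03 rad: only possible with the dowel in its hole), end bar under the stud's head (eye centre 6.5 mm short to 12.5 mm past the stud, 8 mm across), straight within 0.06 rad, at rest; housing in its nest (x of eye in the frame of stud between -0.0065 and 0.0125 m and y of eye in the frame of stud between -0.008 and 0.008 m and z of plate_mid in the frame of fixture between 0.0805 and 0.0855 m and angle between plate's own z axis and vertical below 0.03 rad and angle between the x axis of plate and the x axis of fixture, either way round below 0.06 rad and linear speed of plate below 0.01 m/s and horizontal distance between housing and fixture below 0.006 m); the robot touches nothing.
It fails at once if the plate is forced: more than 40 N between plate and fixture (contact force between plate and fixture above 40 N).
It fails at once if the plate is dropped: it swings faster than 6 rad/s while hooked at the stud (distance between lip and stud below 0.04 m and angular speed of plate above 6 rad/s).
It fails at once if the housing is lifted or knocked out of its nest by 10 mm or more (distance of housing from where it was at the start of the episode above 0.01 m).
It fails at once if another thing on the bench is moved by more than 20 mm (distance of any of spare_housing, green_plate, screwdriver, wrench, grease, tray, gauge from where it was at the start of the episode above 0.02 m).
It also fails if it takes over 58 s, if anything falls off the work surface, if the arm or the gripper's body presses on something with over 40 N, if the wrist force passes 120 N, or if a joint passes its speed limit or range.

## Working session

There is one attempt and no reset: what is moved stays moved. The work goes in short steps, Python scripts to look and compute and a tool call to move; the robot and the scene stay as the last step left them, time stands still between calls to the robot, and variables do not carry over. Pictures are saved under pics/ and viewed, and the job is handed in when it is done.

Besides the shell and the picture viewer there is one more tool, called after ">>>" by a JSON object that holds its "name" and its "arguments", one argument or row to a line. arm_command: Moves the arm, as the interface text tells. Its arguments: {"type":"object","properties":{"series":{"type":"array"},"newtons":{"type":"number"}},"required":["series"]}

```bash
ls; mkdir -p pics; cat > h.py <<'E'
import numpy as np, cv2
from cell import read_state, camera, sign_off, pinch_z
from scipy.spatial.transform import Rotation as Ro
def K(c):
    f=c["pixels"].shape[0]/2/np.tan(np.radians(c["fov_y"])/2); return f,c["cx"],c["cy"]
def ray(c,u,v,z):
    f,cx,cy=K(c);R=np.array(c["R"]);t=np.array(c["t"])
    o=-R.T@t; d=R.T@np.array([(u-cx)/f,(v-cy)/f,1.]); return o+d*(z-o[2])/d[2]
def proj(c,X):
    f,cx,cy=K(c);p=np.array(c["R"])@np.array(X)+np.array(c["t"]); return f*p[0]/p[2]+cx,f*p[1]/p[2]+cy
def cloud(c):
    f,cx,cy=K(c);Z=c["range_z"];v,u=np.mgrid[:Z.shape[0],:Z.shape[1]]
    P=np.stack([(u-cx)/f*Z,(v-cy)/f*Z,Z],-1); W=(P-np.array(c["t"]))@np.array(c["R"]); W[Z==0]=np.nan; return W
def save(n,c,crop=None,s=1):
    im=c["pixels"][...,::-1]
    if crop: x0,y0,x1,y1=crop; im=im[y0:y1,x0:x1]
    cv2.imwrite("pics/"+n,cv2.resize(im,None,fx=s,fy=s,interpolation=cv2.INTER_CUBIC))
E
python3 - <<'E'
from h import *
for n in("top","side"):
    c=camera(n); save(n+"0.png",c); print(n,c["fov_y"],c["cx"],c["cy"],np.round(c["R"],3).tolist(),np.round(c["t"],1))
    np.savez("c_"+n,**c)
print(read_state(),pinch_z)
E
```

```text
pics
top 54.754415389958936 279.37450213728164 207.31390027505853 [[0.007, -1.0, -0.003], [-0.98, -0.007, -0.198], [0.198, 0.005, -0.98]] [  -3.3  504.5 1096.8]
side 46.60994891926173 286.06839244601633 215.15778183002772 [[-0.998, -0.06, 0.003], [-0.044, 0.687, -0.725], [0.041, -0.724, -0.689]] [ 514.9   62.3 1280.3]
{'clock': 0.1, 'joints': array([-1.39657140e+00,  3.00379166e-01,  1.52146229e+00,  3.34587806e-05,
        1.32069342e+00, -6.65828573e-02]), 'qd': array([-6.47871697e-05, -3.45933400e-03, -1.87730066e-03,  5.77759731e-04,
       -1.19340021e-03,  1.68631771e-04]), 'effort': array([ 2.63759590e-03, -5.32641613e+01, -3.53283370e+01,  7.09638395e-02,
        2.33966054e-02, -5.38238783e-05]), 'eef_pos': array([ 131.14336182, -533.89805128,  181.68701996]), 'eef_rot': array([3.04062617, 1.56985354, 1.71062933]), 'wrist_force': array([0.08861119, 0.31171966, 0.87146198]), 'moment': array([ 0.02882297, -0.01442189, -0.04684057]), 'finger_gap': 94.13967425507843} 18.8
```

View pics/top0.png

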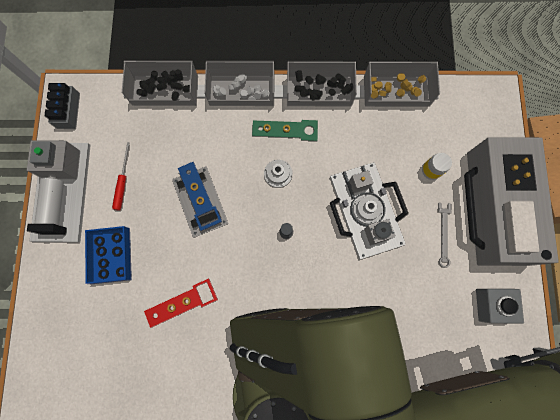

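View pics/side0.png

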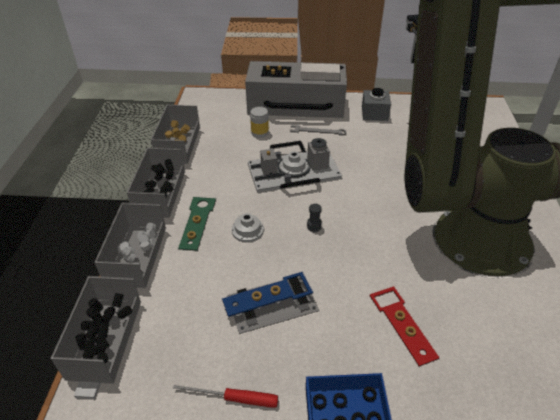

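Candidates in the top view: the blue plate on the rest (200,196), green plate (285,130), red plate (182,303) and blue tray (108,255). I choose the blue one at (200,196). The stud is the dark head at about (383,231). Next, close crops of both.

```bash
python3 - <<'E'
from h import *
T=dict(np.load("c_top.npz"));S=dict(np.load("c_side.npz"))
a=T["pixels"][150:250,160:240,::-1];b=T["pixels"][150:265,315:415,::-1]
f=lambda i:cv2.resize(i,(390,int(390*i.shape[0]/i.shape[1])),interpolation=cv2.INTER_CUBIC)
A,B=f(a),f(b);H=max(A.shape[0],B.shape[0]);pad=lambda i:cv2.copyMakeBorder(i,0,H-i.shape[0],0,0,0)
cv2.imwrite("pics/t1.png",np.hstack([pad(A),pad(B)]))
a=S["pixels"][260:340,210:330,::-1];b=S["pixels"][125:205,235:355,::-1]
cv2.imwrite("pics/s1.png",np.hstack([f(a),f(b)]))
E
```

```text
(no output)
```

View pics/t1.png

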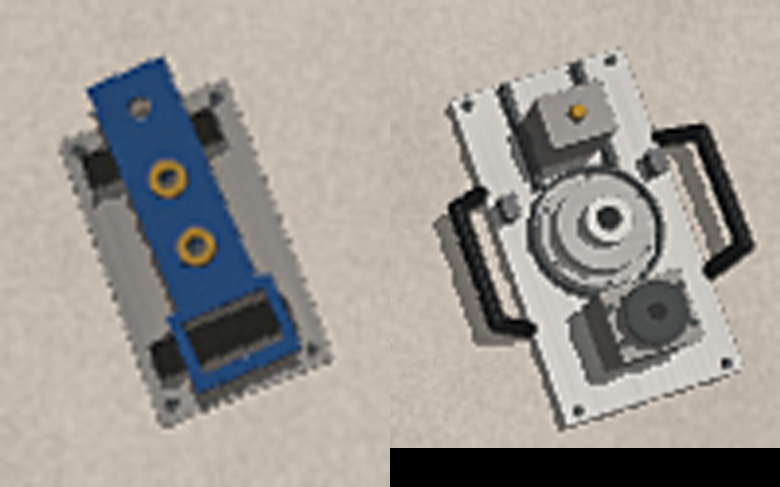

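View pics/s1.png

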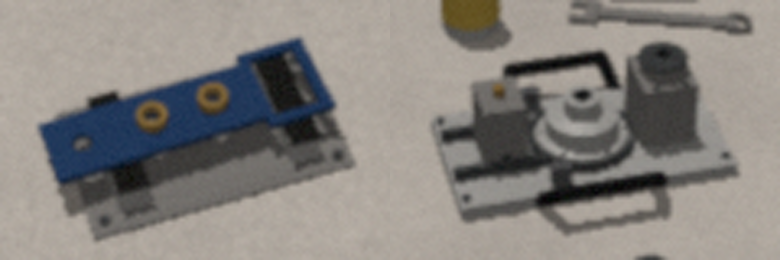

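```bash
cat > meas.py <<'E'
from h import *
def blob(m):
    n,l,s,c=cv2.connectedComponentsWithStats(m.astype(np.uint8)); return n,l,s,c
def plate(c,box,z=34.,verbose=True):
    x0,y0,x1,y1=box
    hsv=cv2.cvtColor(c["pixels"],cv2.COLOR_RGB2HSV); B=np.zeros(hsv.shape[:2],bool);B[y0:y1,x0:x1]=1
    h,s,v=[hsv[...,i].astype(int) for i in range(3)]
    m=B&(h>100)&(h<125)&(s>130)&(v>50)
    cn,_=cv2.findContours(m.astype(np.uint8),cv2.RETR_EXTERNAL,cv2.CHAIN_APPROX_NONE)
    k=max(cn,key=cv2.contourArea); f=np.zeros(m.shape,np.uint8);cv2.drawContours(f,[k],-1,1,-1)
    vs,us=np.nonzero(f); P=np.array([ray(c,u,w,z)[:2] for u,w in zip(us,vs)])
    mu=P.mean(0); w,V=np.linalg.eigh(np.cov((P-mu).T)); d=V[:,1]
    bush=B&(h>12)&(h<32)&(s>120)&(v>80)&(f>0)
    n,l,st,ce=blob(bush); bs=[ray(c,*ce[i],z+8)[:2] for i in range(1,n) if st[i,4]>8]
    q=(P-mu)@d; return mu,d,q.min(),q.max(),bs,P
E
python3 - <<'E'
from meas import *
for n,box in(("top",(165,150,235,245)),("side",(210,260,330,335))):
    c=dict(np.load(f"c_{n}.npz")); mu,d,a,b,bs,P=plate(c,box)
    if d[0]<0:d=-d;a,b=-b,-a
    nn=np.array([-d[1],d[0]])
    print(n,mu.round(1),np.degrees(np.arctan2(d[1],d[0])).round(2),a,b,[x.round(1) for x in bs])
    for i in range(-100,101,20):
        q=(P-mu)@d;r=((P-mu)@nn)[abs(q-i)<6]; 
        if len(r):print(i,r.min().round(1),r.max().round(1),end=' | ')
    print()
    W=cloud(c);f=None
    # stud: pts z>92 near fixture
    hs=(W[...,2]>93)&(W[...,2]<102)&(W[...,1]<0)&(W[...,1]>-350)&(W[...,0]>350)
    bx=(325,210,410,260) if n=="top" else (300,130,340,165)
    M=np.zeros(hs.shape,bool);M[bx[1]:bx[3],bx[0]:bx[2]]=1;M&=hs
    vs,us=np.nonzero(M); print("stud head depth",np.nanmean(W[M],0),np.nanmin(W[M],0),np.nanmax(W[M],0),len(us))
    Q=np.array([ray(c,u,v,97.5)[:2] for u,v in zip(us,vs)],np.float32); print(" ray circ",cv2.minEnclosingCircle(Q),Q.mean(0))
    hsv=cv2.cvtColor(c["pixels"],cv2.COLOR_RGB2HSV)
    bx=(345,165,380,195) if n=="top" else (260,140,280,165)
    m=np.zeros(hs.shape,bool);m[bx[1]:bx[3],bx[0]:bx[2]]=1
    m&=(hsv[...,0]>10)&(hsv[...,0]<32)&(hsv[...,1]>130);vs,us=np.nonzero(m)
    print("dowel",us.mean(),vs.mean(),len(us),ray(c,us.mean(),vs.mean(),86),ray(c,us.mean(),vs.mean(),89))
    mm=(W[...,2]>76)&(W[...,2]<84)
    bx=(340,160,385,200) if n=="top" else (250,140,290,190)
    M=np.zeros(hs.shape,bool);M[bx[1]:bx[3],bx[0]:bx[2]]=1;M&=mm
    vs,us=np.nonzero(M);Q=np.array([ray(c,u,v,80)[:2] for u,v in zip(us,vs)],np.float32);print("block",len(us),cv2.minAreaRect(Q), np.nanmean(W[M],0))
E
```

```text
top [536.9 233.8] 24.61 -92.2965268631602 106.42685144416535 [array([566.3, 246.8]), array([525.5, 227.2])]
-80 -32.3 32.2 | -60 -32.7 33.1 | -40 -29.3 31.8 | -20 -24.0 23.6 | 0 -24.3 23.4 | 20 -24.2 23.6 | 40 -24.1 23.4 | 60 -25.6 24.8 | 80 -23.2 23.5 | 100 -23.6 23.7 | 
stud head depth [ 435.86246473 -278.29431357   96.66147913] [ 413.80402861 -300.05439769   93.08059981] [ 457.38800273 -256.7522675   101.92846435] 210
 ray circ ((435.70257568359375, -277.8875732421875), 22.817184448242188) [ 435.73712 -278.0813 ]
dowel 362.61538461538464 178.3846153846154 13 [ 580.87437857 -230.50005115   86.        ] [ 580.03759598 -229.87899043   89.        ]
block 223 ((580.1790771484375, -230.82090759277344), (39.584991455078125, 50.52369689941406), 19.120609283447266) [ 580.72211986 -231.17823854   79.26202795]
side [543.  240.2] 24.23 -95.15799509328762 99.76150441995712 [array([526.6, 232. ]), array([567.1, 251. ])]
-100 -27.2 26.4 | -80 -32.2 31.2 | -60 -32.3 31.6 | -40 -24.1 23.6 | -20 -24.0 24.1 | 0 -24.2 24.1 | 20 -24.4 24.5 | 40 -26.7 24.4 | 60 -27.2 24.0 | 80 -24.4 23.9 | 100 -22.7 24.3 | 
stud head depth [ 435.42753613 -274.02181666   95.68364733] [ 415.17356379 -298.5206143    93.134128  ] [ 456.40823484 -247.81624552   99.12088377] 100
 ray circ ((436.117431640625, -270.1928405761719), 23.443748474121094) [ 435.48965 -271.41794]
dowel 267.6666666666667 152.33333333333334 3 [ 583.09478699 -227.34478881   86.        ] [ 582.6679696  -223.26060587   89.        ]
block 123 ((580.5513916015625, -225.47857666015625), (39.88291549682617, 51.48160171508789), 17.3624210357666) [ 580.79358858 -226.65426396   78.75187054]
```

```bash
python3 - <<'E'
from meas import *
for n in("top","side"):
    c=dict(np.load(f"c_{n}.npz"));W=cloud(c);X,Y,Z=W[...,0],W[...,1],W[...,2]
    def rect(m,z):
        m=cv2.morphologyEx(m.astype(np.uint8),cv2.MORPH_OPEN,np.ones((3,3)))
        vs,us=np.nonzero(m);return cv2.minAreaRect(np.array([ray(c,u,v,z)[:2] for u,v in zip(us,vs)],np.float32)),len(us)
    print(n,"base",rect((Z>10)&(Z<20)&(X>350)&(X<680)&(Y<-130)&(Y>-380),15))
    px=c["pixels"].astype(int)
    print("bars",rect((Z>22)&(Z<37)&(X>400)&(X<680)&(Y>120)&(Y<340),28))
    nr=(Z>1.5)&(Z<8)&(X>400)&(X<680)&(Y>120)&(Y<340)
    hs=cv2.cvtColor(c["pixels"],cv2.COLOR_RGB2HSV)
    print("restbase",rect(((abs(px[...,0]-px[...,2])<12))&(X>420)&(X<660)&(Y>150)&(Y<330)&(Z<45),4))
    print("cam",-np.array(c["R"]).T@c["t"])
s=read_state();R=Ro.from_euler("xyz",s["eef_rot"]).as_matrix();print(R.round(3))
E
```

```text
top base (((507.3863525390625, -255.85626220703125), (259.2918395996094, 142.97186279296875), 17.94788360595703), 1980)
bars (((542.6642456054688, 241.1456298828125), (202.84849548339844, 84.07596588134766), 22.133668899536133), 1089)
restbase (((530.8941040039062, 236.59249877929688), (189.00698852539062, 110.84782409667969), 22.354894638061523), 1173)
cam [ 277.12259742   -5.05523006 1174.99893561]
side base (((509.06884765625, -251.23313903808594), (259.70367431640625, 147.55352783203125), 18.871707916259766), 732)
bars (((541.0521240234375, 244.91139221191406), (201.7646484375, 89.4812240600586), 23.88520622253418), 1770)
restbase (((539.8550415039062, 240.34744262695312), (200.8711395263672, 118.18450927734375), 22.874094009399414), 1868)
cam [463.70558694 915.08133214 925.15887469]
[[-0.     0.971  0.238]
 [ 0.001  0.238 -0.971]
 [-1.     0.    -0.001]]
```

```bash
python3 - <<'E'
from meas import *
c=dict(np.load("c_top.npz"))
C=np.array([543.6,236.0]);a=np.radians(24.5);d=np.array([np.cos(a),np.sin(a)]);n=np.array([-d[1],d[0]])
hs=cv2.cvtColor(c["pixels"],cv2.COLOR_RGB2HSV);rgb=c["pixels"].astype(int)
dark=(rgb.max(-1)<60)
for (u0,v0,u1,v1) in((170,170,215,195),(185,205,235,235)):
    for v in range(v0,v1):
        for u in range(u0,u1):
            pass
    m=np.zeros(dark.shape,bool);m[v0:v1,u0:u1]=1;m&=dark;vs,us=np.nonzero(m)
    Q=np.array([ray(c,u,v,28)[:2] for u,v in zip(us,vs)])-C
    x,y=Q@d,Q@n
    for s in(y<-28,y>28): 
        if s.any():print(s.sum(),np.percentile(x[s],[2,10,50,90,98]).round(1),y[s].min().round(1),y[s].max().round(1))
E
```

```text
24 [40.4 42.6 50.5 58.4 60.2] -37.6 -28.0
43 [42.4 43.9 52.5 60.8 62.9] 28.0 45.3
1 [-69.5 -69.5 -69.5 -69.5 -69.5] -33.1 -33.1
42 [-84.  -79.9 -71.3 -62.3 -60.6] 35.0 51.5
```

```bash
python3 - <<'E'
from meas import *
c=dict(np.load("c_top.npz"));save("t2.png",c,(165,150,235,245),8 if 0 else 6)
E
```

```text
(no output)
```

View pics/t2.png

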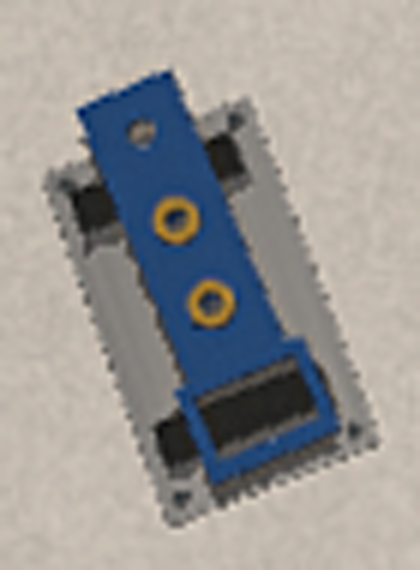

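Checks: the plate's length and width, block 40x50, head Ø46 and stud–block distance of about 152 mm all agree with the description. The far rest bar spans plate x≈40..63, so I'll grip at plate x≈+28 to 30.

```bash
cat > go.py <<'E'
from h import *
import sys
def go(x,y,z,yaw_jaw):
    s=read_state();R=Ro.from_euler("xyz",s["eef_rot"]).as_matrix();p=s["eef_pos"]
    d=R.T@(np.array([x,y,z])-p); j=np.degrees(np.arctan2(R[1,2],R[0,2])); dt=(yaw_jaw-j+90)%180-90
    print("t",round(s["clock"],2),"pos",p.round(1),"jaw",j.round(1),"gap",round(s["finger_gap"],1),"F",s["wrist_force"].round(2),"-> shift",d.round(1),"turn",round(-dt,1))
if __name__=="__main__": go(*map(float,sys.argv[1:]))
E
python3 go.py 571 250 182 114.5
```

```text
t 0.1 pos [ 131.1 -533.9  181.7] jaw -76.2 gap 94.1 F [0.09 0.31 0.87] -> shift [ 4.000e-01  6.141e+02 -6.564e+02] turn -10.7
```

>>> {"name": "arm_command", "arguments": {
  "series": [
    [94,[-20,600,-640],-10.7],
    [94,[-20,614,-656],-10.7],
    [94,[-20,614,-656],-10.7],
    [94,[-20,614,-656],-10.7],
    [94,[-20,614,-656],-10.7],
    [94,[-20,614,-656],-10.7],
    [94,[-20,614,-656],-10.7],
    [94,[-20,614,-656],-10.7],
    [94,[-20,614,-656],-10.7],
    [94,[-20,614,-656],-10.7],
    [94,[-20,614,-656],-10.7],
    [94,[-20,614,-656],-10.7]
  ],
  "newtons": 5
}}

```text
clock: 1.6
eef_pos: [498.7, 121.9, 198.9]
eef_rot: [3.004, 1.57, 1.861]
wrist_force: [0.4, -0.6, 0.2]
finger_gap: 93.8
```

```bash
python3 go.py 571 250 100 114.5
```

```text
t 1.6 pos [498.7 121.9 198.9] jaw -65.5 gap 93.8 F [ 0.37 -0.57  0.19] -> shift [ 99.  118.9 -86.5] turn 0.0
```

>>> {"name": "arm_command", "arguments": {
  "series": [
    [94,[20,70,-50],0],
    [94,[99,119,-86],0],
    [94,[99,119,-86],0],
    [94,[99,119,-86],0],
    [94,[99,119,-86],0]
  ]
}}

```text
clock: 2.22
eef_pos: [571.3, 249.2, 100.7]
eef_rot: [2.527, 1.57, 1.384]
wrist_force: [-0.1, -1.1, -1.0]
finger_gap: 93.9
```

```bash
python3 go.py 571 250 12 114.5; python3 - <<'E'
from h import *
c=camera("top");d=camera("side");save("t3.png",c,(150,130,270,250),5);save("s3.png",d,(180,200,360,350),4)
E
```

```text
t 2.23 pos [571.3 249.2 100.7] jaw -65.5 gap 93.9 F [-0.13 -1.11 -1.04] -> shift [88.7 -0.  -0.8] turn 0.0
```

View pics/t3.png

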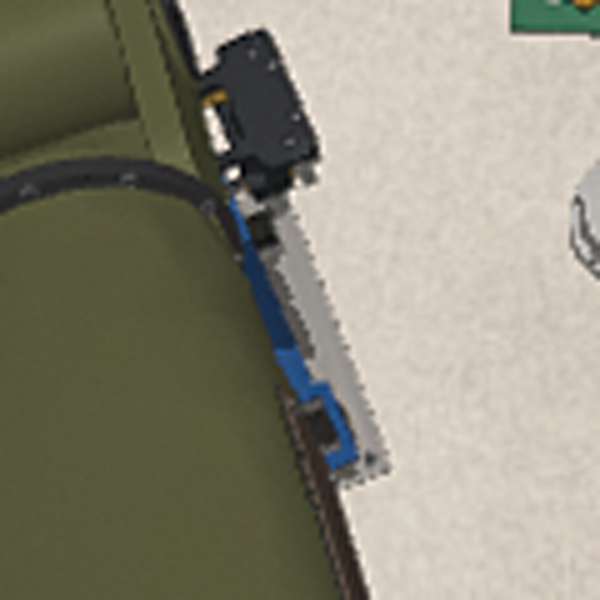

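View pics/s3.png

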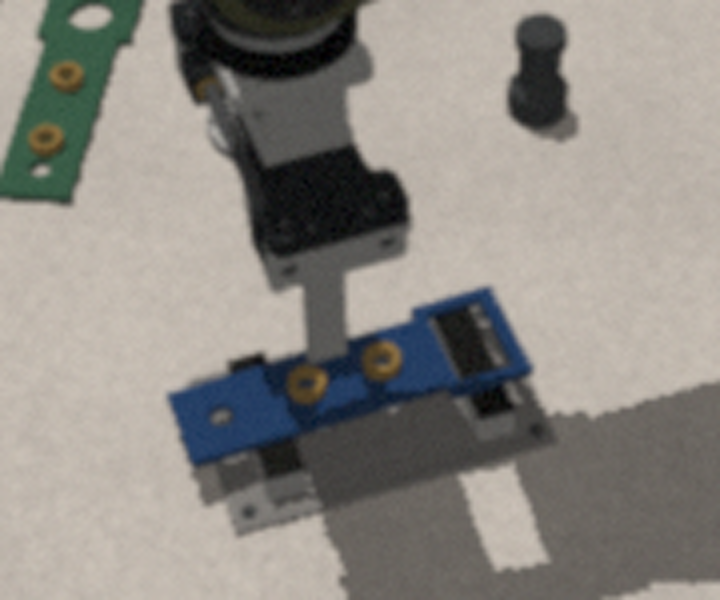

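```bash
python3 - <<'E'
from h import *
d=camera("side")
z=np.array([.415,-.91,0]);y=np.array([.91,.415,0]);p=read_state()["eef_pos"]
for k in(47,53,59.5):
  for w in(-8,8): print(k,w,np.round(proj(d,p-k*z+w*y),1))
hs=d["pixels"][275:298,250:275].astype(int); 
W=cloud(d);
M=(W[...,2]>100)&(W[...,2]<125)
vs,us=np.nonzero(M[270:310,240:290]);print(us.min()+240,us.max()+240,vs.max()+270,W[270:310,240:290][M[270:310,240:290]].min(0),W[270:310,240:290][M[270:310,240:290]].max(0))
for v in range(270,300,2):
    print(v, (M[v,240:290].nonzero()[0]+240)[[0,-1]] if M[v,240:290].any() else None)
E
```

```text
47 -8 [264.1 292.6]
47 8 [256.9 294.8]
53 -8 [265.1 294.8]
53 8 [257.8 297. ]
59.5 -8 [266.1 297.2]
59.5 8 [258.8 299.4]Traceback (most recent call last):
  File "<stdin>", line 9, in <module>
    return umr_minimum(a, axis, None, out, keepdims, initial, where)
ValueError: zero-size array to reduction operation minimum which has no identity
```

```bash
python3 - <<'E'
from h import *
d=camera("side");W=cloud(d)
for v in range(270,306,3): print(v,[tuple(W[v,u].round(0)) for u in(258,261,264)],d["pixels"][v,261])
E
```

```text
270 [(np.float64(549.0), np.float64(330.0), np.float64(225.0)), (np.float64(547.0), np.float64(304.0), np.float64(194.0)), (np.float64(542.0), np.float64(300.0), np.float64(189.0))] [88 87 84]
273 [(np.float64(553.0), np.float64(305.0), np.float64(185.0)), (np.float64(547.0), np.float64(303.0), np.float64(184.0)), (np.float64(542.0), np.float64(302.0), np.float64(182.0))] [88 87 85]
276 [(np.float64(553.0), np.float64(310.0), np.float64(182.0)), (np.float64(548.0), np.float64(304.0), np.float64(175.0)), (np.float64(542.0), np.float64(301.0), np.float64(172.0))] [89 89 85]
279 [(np.float64(554.0), np.float64(307.0), np.float64(169.0)), (np.float64(548.0), np.float64(305.0), np.float64(168.0)), (np.float64(543.0), np.float64(300.0), np.float64(161.0))] [87 87 85]
282 [(np.float64(554.0), np.float64(308.0), np.float64(161.0)), (np.float64(548.0), np.float64(303.0), np.float64(155.0)), (np.float64(543.0), np.float64(302.0), np.float64(154.0))] [86 84 82]
285 [(np.float64(554.0), np.float64(310.0), np.float64(155.0)), (np.float64(548.0), np.float64(305.0), np.float64(148.0)), (np.float64(
[... 503 characters left out ...]
 (np.float64(558.0), np.float64(246.0), np.float64(41.0)), (np.float64(552.0), np.float64(239.0), np.float64(32.0))] [101  83  59]
297 [(np.float64(564.0), np.float64(255.0), np.float64(41.0)), (np.float64(557.0), np.float64(253.0), np.float64(39.0)), (np.float64(551.0), np.float64(250.0), np.float64(35.0))] [65 64 72]
300 [(np.float64(563.0), np.float64(260.0), np.float64(37.0)), (np.float64(557.0), np.float64(256.0), np.float64(32.0)), (np.float64(551.0), np.float64(254.0), np.float64(29.0))] [37 61 98]
303 [(np.float64(563.0), np.float64(265.0), np.float64(33.0)), (np.float64(556.0), np.float64(267.0), np.float64(35.0)), (np.float64(550.0), np.float64(262.0), np.float64(30.0))] [24 38 59]
```

>>> {"name": "arm_command", "arguments": {
  "series": [
    [94,[50,0,-2],0],
    [94,[76,0,-2],0],
    [94,[88,0,-2],0],
    [94,[88,0,-2],0]
  ]
}}

```text
clock: 2.92
eef_pos: [571.3, 250.8, 14.4]
eef_rot: [1.772, 1.568, 0.628]
wrist_force: [-0.5, 0.3, 0.6]
finger_gap: 94.1
```

```bash
python3 go.py 571 250 12 114.5; python3 - <<'E'
from h import *
d=camera("side");save("s4.png",d,(180,200,360,350),4)
E
```

```text
t 2.92 pos [571.3 250.8  14.4] jaw -65.6 gap 94.1 F [-0.46  0.26  0.62] -> shift [ 2.4 -0.6  0.6] turn -0.1
```

View pics/s4.png

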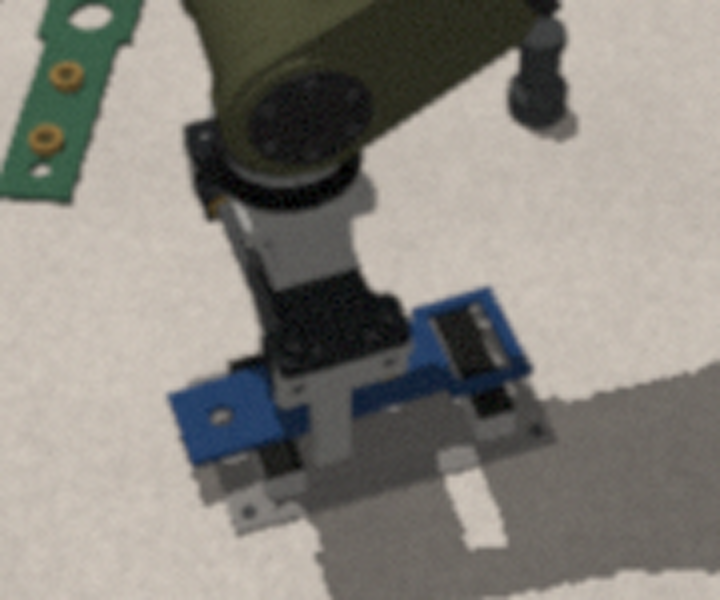

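The fingers straddle the plate just inside the far bar, with the bar end at crop (280,455) and the finger at (330,420). I'll close lightly.

>>> {"name": "arm_command", "arguments": {
  "series": [
    [40,[2,0,0],0],
    [40,[2,0,0],0],
    [40,[2,0,0],0],
    [40,[2,0,0],0],
    [40,[2,0,0],0],
    [40,[2,0,0],0]
  ],
  "newtons": 4
}}

```text
clock: 3.72
eef_pos: [571.7, 251.0, 13.1]
eef_rot: [1.71, 1.566, 0.566]
wrist_force: [0.7, -0.2, -0.5]
finger_gap: 40.6
```

```bash
python3 - <<'E'
from h import *
d=camera("side");save("s5.png",d,(180,200,360,350),4)
print(read_state()["finger_gap"],read_state()["wrist_force"],read_state()["moment"])
E
```

```text
40.20987193883178 [-0.44915972  0.09115398  0.04869411] [-0.00081537  0.0440827   0.07261336]
```

View pics/s5.png

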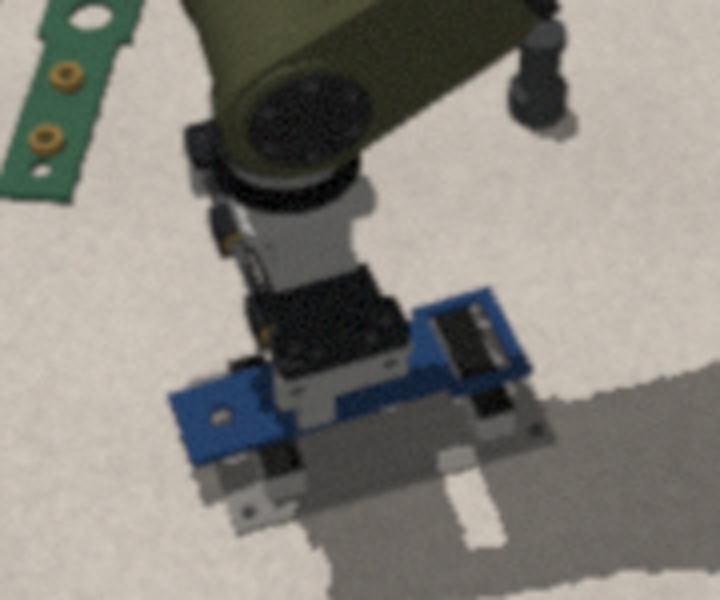

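```bash
python3 - <<'E'
from h import *
d=camera("side");W=cloud(d)
for v in range(288,316,2): print(v,[W[v,u].round(0).astype(int).tolist() for u in(254,258,261,264)],d["pixels"][v,258])
E
```

```text
288 [[558, 334, 174], [551, 333, 175], [545, 333, 174], [539, 333, 176]] [32 32 32]
290 [[558, 339, 175], [550, 339, 176], [544, 338, 175], [539, 336, 172]] [15 19 20]
292 [[557, 343, 175], [550, 340, 171], [545, 338, 169], [539, 333, 163]] [24 25 27]
294 [[558, 343, 168], [551, 338, 163], [545, 334, 157], [540, 326, 147]] [83 83 80]
296 [[558, 342, 160], [552, 332, 147], [546, 330, 146], [540, 329, 145]] [89 89 85]
298 [[560, 334, 143], [552, 331, 139], [546, 329, 137], [541, 328, 136]] [91 91 87]
300 [[560, 336, 140], [552, 331, 133], [554, 278, 61], [550, 255, 31]] [90 88 86]
302 [[570, 274, 48], [560, 284, 62], [554, 279, 56], [550, 262, 33]] [91 90 88]
304 [[571, 269, 33], [560, 283, 54], [554, 281, 51], [549, 266, 31]] [89 88 87]
306 [[571, 274, 33], [560, 285, 49], [555, 273, 33], [552, 249, 0]] [67 69 72]
308 [[571, 275, 27], [565, 257, 2], [558, 256, 2], [551, 256, 2]] [60 60 63]
310 [[573, 263, 2], [564, 262, 2], [557, 262, 2], [550, 264, 5]] [68 68 65]
312 [[570, 286, 28], [564, 267, 0], [557, 267, 1], [550, 268, 4]] [68 68 64]
314 [[569, 291, 27], [564, 271, -2], [556, 274, 3], [549, 274, 5]] [68 69 66]
```

```bash
python3 - <<'E'
from h import *
c=camera("top");W=cloud(c);d=camera("side");V=cloud(d)
save("t6.png",c,(150,110,270,230),5);save("s6.png",d,(200,220,320,320),6)
m=W[110:200,185:230]
for v in range(130,185,5): print(v,[W[v,u].round(0).astype(int).tolist() for u in(195,200,205,210)])
E
```

```text
130 [[757, 263, -4], [757, 247, -3], [754, 230, 5], [756, 216, -1]]
135 [[739, 261, 1], [740, 246, -2], [740, 231, -2], [741, 216, -4]]
140 [[723, 261, -1], [723, 245, 1], [724, 230, -2], [725, 215, -5]]
145 [[707, 259, 1], [709, 245, -4], [708, 229, -1], [707, 214, 0]]
150 [[587, 193, 294], [691, 243, 2], [629, 193, 176], [692, 213, -1]]
155 [[567, 187, 318], [616, 206, 175], [616, 193, 176], [617, 181, 172]]
160 [[557, 187, 314], [611, 211, 149], [603, 193, 174], [603, 180, 174]]
165 [[535, 179, 348], [643, 241, 2], [589, 192, 176], [589, 179, 175]]
170 [[514, 171, 380], [586, 211, 141], [576, 192, 173], [576, 178, 175]]
175 [[502, 170, 385], [522, 174, 315], [570, 196, 148], [570, 182, 150]]
180 [[488, 166, 400], [497, 163, 368], [594, 222, 12], [596, 209, 2]]
```

View pics/t6.png

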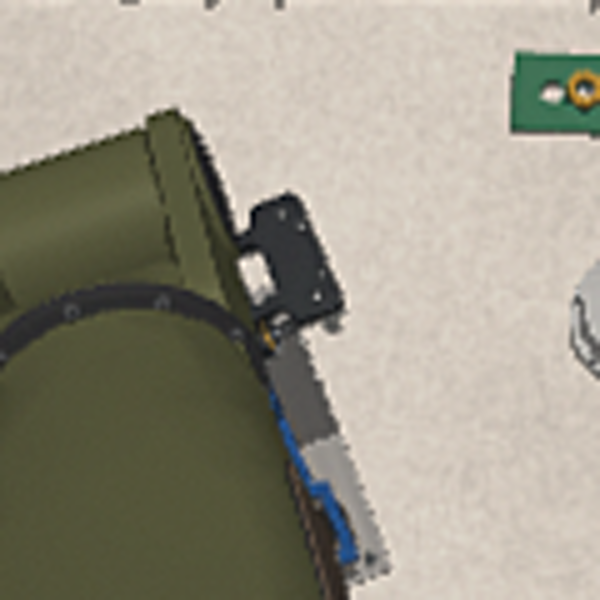

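View pics/s6.png

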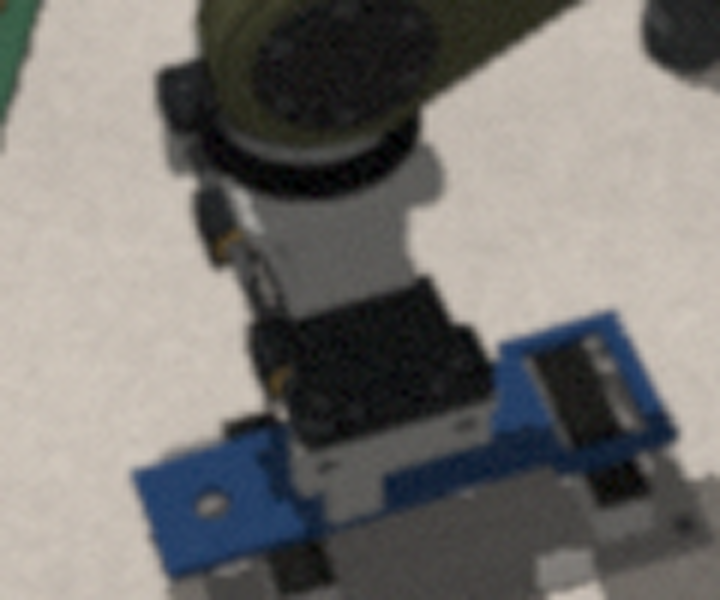

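The finger ends sit about 34 mm higher than the TCP reading says: depth from the side camera puts them at z≈48 with the TCP reported at 13. Both cameras show the gripper body correspondingly high, and the fingers closed above the plate without touching it. I'll reopen and go lower step by step, watching force and pictures.

>>> {"name": "arm_command", "arguments": {
  "series": [
    [94,[0,0,0],0],
    [94,[0,0,0],0],
    [94,[0,0,0],0],
    [94,[0,0,0],0],
    [94,[0,0,0],0],
    [94,[10,0,0],0],
    [94,[16,0,0],0],
    [94,[16,0,0],0]
  ]
}}

```text
clock: 4.92
eef_pos: [571.3, 250.9, -3.8]
eef_rot: [1.801, 1.568, 0.657]
wrist_force: [-0.1, -0.2, 0.8]
finger_gap: 93.9
```

```bash
python3 go.py 571 250 -20 114.5; python3 - <<'E'
from h import *
d=camera("side");save("s7.png",d,(200,220,320,320),6);W=cloud(d)
for v in range(296,330,2): print(v,[W[v,u].round(0).astype(int).tolist() for u in(258,261,264,267)],d["pixels"][v,262])
E
```

```text
t 4.92 pos [571.3 250.9  -3.8] jaw -65.6 gap 93.9 F [-0.14 -0.17  0.75] -> shift [16.2 -0.7  0.6] turn -0.1
296 [[551, 339, 157], [545, 337, 155], [540, 334, 152], [534, 331, 148]] [17 21 21]
298 [[551, 339, 150], [545, 338, 150], [540, 334, 144], [534, 331, 141]] [81 79 76]
300 [[551, 337, 142], [546, 336, 140], [541, 328, 130], [535, 324, 125]] [93 90 88]
302 [[552, 332, 128], [547, 329, 125], [541, 328, 124], [535, 325, 120]] [93 92 88]
304 [[553, 333, 122], [547, 330, 120], [544, 307, 87], [539, 300, 78]] [90 89 85]
306 [[558, 302, 72], [550, 310, 84], [544, 304, 77], [538, 302, 75]] [91 91 89]
308 [[558, 300, 62], [551, 307, 73], [544, 307, 73], [538, 303, 69]] [94 92 90]
310 [[558, 302, 58], [551, 310, 70], [545, 306, 65], [539, 301, 59]] [92 90 89]
312 [[564, 268, 3], [551, 309, 62], [545, 305, 56], [539, 302, 52]] [91 88 86]
314 [[563, 274, 3], [551, 308, 53], [545, 305, 49], [539, 304, 48]] [90 90 88]
316 [[562, 280, 4], [551, 309, 46], [545, 306, 43], [539, 304, 40]] [91 90 88]
318 [[562, 285, 4], [552, 308, 38], [546, 304, 32], [539, 303, 32]] [94 91 90]
320 [[562, 289, 1], [552, 308, 31], [546, 305, 27], [541, 287, 1]] [87 86 84]
322 [[561, 296, 4], [554, 296, 6], [548, 293, 1], [541, 294, 4]] [72 69 69]
324 [[561, 299, 1], [554, 299, 2], [547, 298, 1], [540, 300, 4]] [68 67 62]
326 [[560, 305, 3], [553, 304, 1], [547, 302, -1], [540, 300, -4]] [80 76 73]
328 [[560, 307, -2], [553, 307, -2], [546, 308, 1], [540, 306, -2]] [106 102  96]
```

View pics/s7.png

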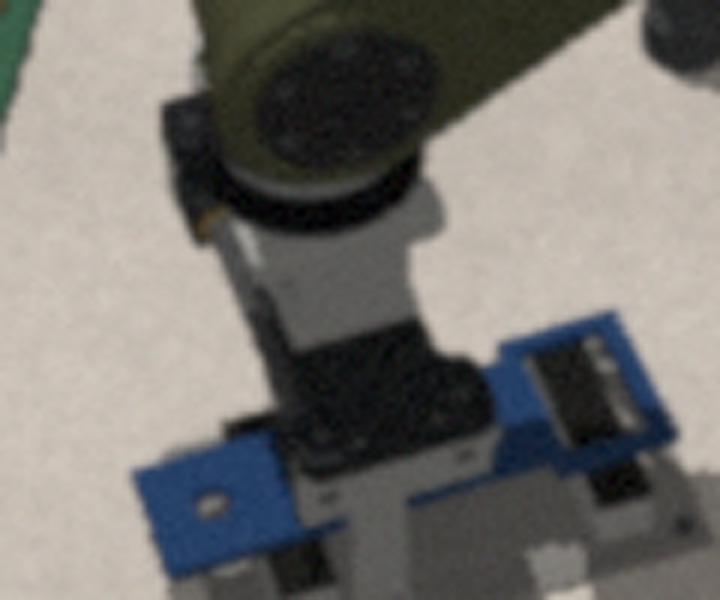

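>>> {"name": "arm_command", "arguments": {
  "series": [
    [94,[8,-2,0],0],
    [94,[14,-2,0],0],
    [94,[15,-2,0],0],
    [94,[15,-2,0],0]
  ]
}}

```text
clock: 5.48
eef_pos: [569.9, 250.2, -18.3]
eef_rot: [1.743, 1.567, 0.598]
wrist_force: [0.6, 0.2, 0.4]
finger_gap: 94.0
```

>>> {"name": "arm_command", "arguments": {
  "series": [
    [40,[0,0,0],0],
    [40,[0,0,0],0],
    [40,[0,0,0],0],
    [40,[0,0,0],0],
    [40,[0,0,0],0]
  ],
  "newtons": 4
}}

```text
clock: 6.1
eef_pos: [569.9, 250.1, -18.3]
eef_rot: [1.71, 1.567, 0.566]
wrist_force: [0.2, -0.9, -0.0]
finger_gap: 50.2
```

```bash
python3 go.py 571 250 -20 114.5; python3 - <<'E'
from h import *
d=camera("side");save("s8.png",d,(200,220,320,320),6)
E
```

```text
t 6.1 pos [569.9 250.1 -18.3] jaw -65.6 gap 50.2 F [ 0.19 -0.92 -0.03] -> shift [1.7 0.9 0.6] turn -0.1
```

View pics/s8.png

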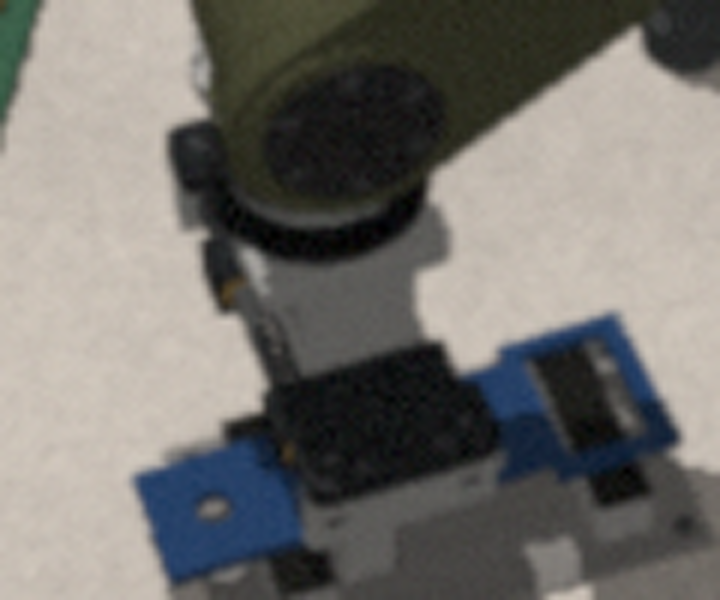

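The gap is 50.2 mm, so the plate is gripped. I'll lift along an arc about the near bar with a light grip and see whether the eye end stays down.

>>> {"name": "arm_command", "arguments": {
  "series": [
    [40,[-3,0,0],0],
    [40,[-6,0,0],0],
    [40,[-10,0,0],0],
    [40,[-14,-1,0],0],
    [40,[-18,-1,0],0],
    [40,[-22,-2,0],0],
    [40,[-24,-2,0],0]
  ]
}}

```text
clock: 7.02
eef_pos: [568.0, 249.3, 6.0]
eef_rot: [1.709, 1.567, 0.565]
wrist_force: [0.2, -0.1, -1.7]
finger_gap: 49.9
```

```bash
python3 go.py 571 250 -20 114.5; python3 - <<'E'
from h import *
d=camera("side");save("s9.png",d,(200,220,320,320),6);np.savez("c_s9",**d)
E
```

```text
t 7.03 pos [568.  249.3   6. ] jaw -65.6 gap 49.9 F [ 0.19 -0.15 -1.72] -> shift [26.   2.9  0.6] turn -0.1
```

View pics/s9.png

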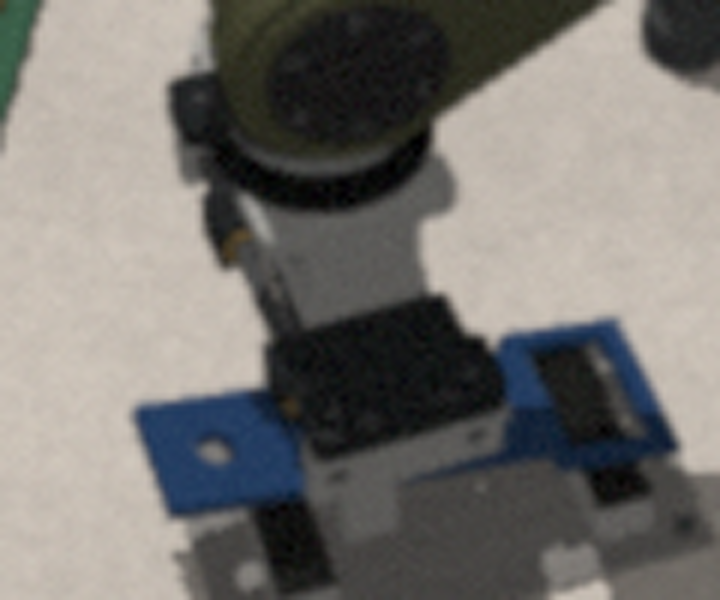

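It tilts as wanted: the far end has risen and the eye is still on the bar. I'll continue to about 27° and measure.

>>> {"name": "arm_command", "arguments": {
  "series": [
    [40,[-4,-1,0],0],
    [40,[-8,-2,0],0],
    [40,[-12,-4,0],0],
    [40,[-16,-5,0],0],
    [40,[-20,-7,0],0],
    [40,[-24,-9,0],0],
    [40,[-27,-10,0],0],
    [40,[-27,-10,0],0]
  ]
}}

```text
clock: 8.07
eef_pos: [559.0, 245.1, 33.4]
eef_rot: [1.678, 1.566, 0.534]
wrist_force: [-0.5, -0.2, -2.7]
finger_gap: 49.7
```

```bash
cat > tilt.py <<'E'
from meas import *
def tilt(c,X,Y,rad=150):
    W=cloud(c);hsv=cv2.cvtColor(c["pixels"],cv2.COLOR_RGB2HSV);h,s,v=[hsv[...,i].astype(int) for i in range(3)]
    m=(h>100)&(h<125)&(s>130)&(v>45)&(np.hypot(W[...,0]-X,W[...,1]-Y)<rad)
    m=cv2.erode(m.astype(np.uint8),np.ones((3,3)))>0
    P=W[m]; 
    for _ in range(4):
        mu=P.mean(0);n=np.linalg.svd(P-mu,full_matrices=False)[2][2];n*=np.sign(n[2]);r=(P-mu)@n;P=P[abs(r)<max(3,1.5*r.std())]
    ang=np.degrees(np.arccos(n[2])); az=np.degrees(np.arctan2(-n[1],-n[0]))
    return ang,az,mu,n,P,m
E
python3 go.py 571 250 -20 114.5; python3 - <<'E'
from tilt import *
d=camera("side");save("s10.png",d,(200,220,320,320),6);np.savez("c_s10",**d)
for c in(dict(np.load("c_s9.npz")),d):
    a=tilt(c,545,240);print(a[0],a[1],a[2],len(a[4]))
E
```

```text
t 8.07 pos [559.  245.1  33.4] jaw -65.6 gap 49.7 F [-0.49 -0.21 -2.71] -> shift [53.5 12.7  0.6] turn -0.1
12.315212588317529 25.794471691022622 [581.73307718 260.19892584  59.81691211] 313
26.610162167307752 25.210464288610407 [575.73773128 262.06971375  94.50917859] 230
```

View pics/s10.png

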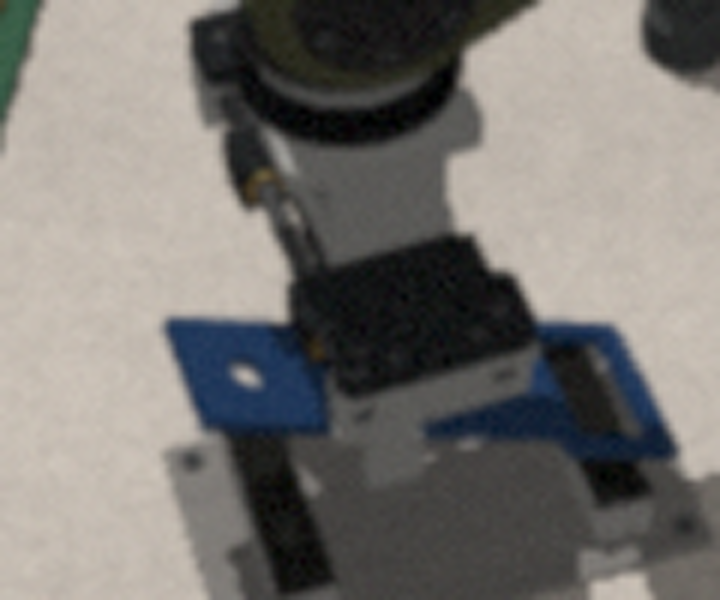

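The tilt is 26.6°. I'll clamp firmly and lift.

>>> {"name": "arm_command", "arguments": {
  "series": [
    [40,[0,0,0],0],
    [40,[0,0,0],0],
    [40,[-15,0,0],0],
    [40,[-50,0,0],0],
    [40,[-90,0,0],0],
    [40,[-120,0,0],0],
    [40,[-130,0,0],0],
    [40,[-130,0,0],0]
  ],
  "newtons": 45
}}

```text
clock: 9.12
eef_pos: [558.5, 244.8, 163.3]
eef_rot: [1.667, 1.566, 0.523]
wrist_force: [-0.4, 0.1, -3.4]
finger_gap: 49.3
```

```bash
python3 go.py 571 250 200 114.5; python3 - <<'E'
from tilt import *
d=camera("side");save("s11.png",d,(200,160,320,300),4);np.savez("c_s11",**d)
a=tilt(d,545,240);print(a[0],a[1],a[2],len(a[4]))
E
```

```text
t 9.12 pos [558.5 244.8 163.3] jaw -65.6 gap 49.3 F [-0.37  0.14 -3.36] -> shift [-36.6  13.7   0.4] turn -0.1
27.17750480510728 26.73107483954646 [573.85409618 258.10706316 223.10394962] 307
```

View pics/s11.png

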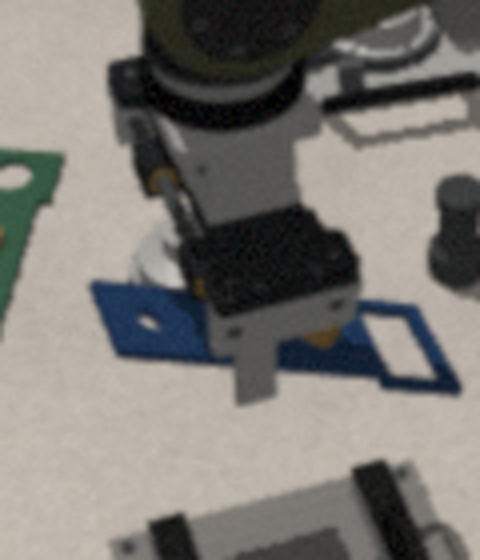

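```bash
cat > feat.py <<'E'
from tilt import *
def onplane(c,u,v,mu,n):
    f,cx,cy=K(c);R=np.array(c["R"]);t=np.array(c["t"]);o=-R.T@t;d=R.T@np.array([(u-cx)/f,(v-cy)/f,1.]);return o+d*((mu-o)@n)/(d@n)
def feats(c,X,Y,rad=150):
    a,az,mu,n,P,m=tilt(c,X,Y,rad)
    W=cloud(c);hsv=cv2.cvtColor(c["pixels"],cv2.COLOR_RGB2HSV);h,s,v=[hsv[...,i].astype(int) for i in range(3)]
    m=((h>98)&(h<128)&(s>110)&(v>35)&(np.hypot(W[...,0]-X,W[...,1]-Y)<rad)).astype(np.uint8)
    cn,hi=cv2.findContours(m,cv2.RETR_CCOMP,cv2.CHAIN_APPROX_NONE)
    out=[]
    for i,k in enumerate(cn):
        if hi[0][i][3]>=0 and cv2.contourArea(k)>8:
            M=cv2.moments(k);u,w=M["m10"]/M["m00"],M["m01"]/M["m00"];out.append((cv2.contourArea(k),round(u,1),round(w,1),onplane(c,u,w,mu,n).round(1)))
    return a,az,mu,n,sorted(out,key=lambda q:-q[0])
E
python3 - <<'E'
from feat import *
c=dict(np.load("c_s11.npz"));a,az,mu,n,o=feats(c,545,240);print(a,az,n.round(3));[print(x) for x in o]
p=np.array([558.5,244.8,163.3])
e=o[0][3]
h=onplane(c,237.5,240.5,mu,n);print("hole",h,"eye",e,"dist",np.linalg.norm(h-e),"dir tilt",np.degrees(np.arcsin((h-e)[2]/np.linalg.norm(h-e))),"yaw",np.degrees(np.arctan2((h-e)[1],(h-e)[0])))
print("eye rel eef",e-p,"hole rel",h-p)
E
```

```text
27.17750480510728 26.73107483954646 [-0.408 -0.205  0.89 ]
(28.5, 236.6, 240.1, array([597. , 266.7, 235.7]))
hole [595.3404563  266.93695431 234.99599244] eye [597.  266.7 235.7] dist 1.8182022110320084 dir tilt -22.78037560293331 yaw 171.87407164886991
eye rel eef [38.5 21.9 72.4] hole rel [36.8404563  22.13695431 71.69599244]
```

```bash
python3 - <<'E'
from feat import *
c=dict(np.load("c_s11.npz"));a,az,mu,n,o=feats(c,545,240)
save("s11b.png",c,(270,220,325,265),12)
h=o[0][3];p=np.array([558.5,244.8,163.3])
e=onplane(c,301.2,246.2,mu,n);print(e,np.linalg.norm(h-e),np.degrees(np.arctan2((h-e)[1],(h-e)[0])),np.degrees(np.arcsin((h-e)[2]/np.linalg.norm(h-e))), e-p)
E
```

```text
[471.60614231 209.17445588 164.91620891] 155.0585465390184 24.64371021473732 27.16130764519445 [-86.89385769 -35.62554412   1.61620891]
```

View pics/s11b.png

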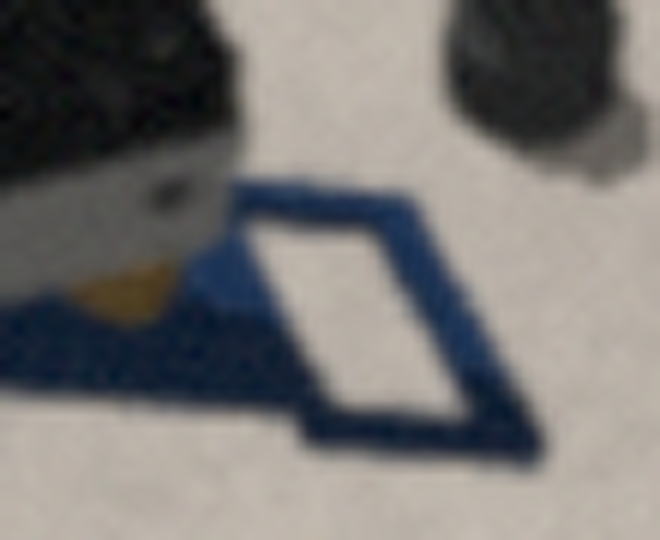

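```bash
python3 go.py 494 -256 165 108.1
```

```text
t 9.18 pos [558.1 244.7 162.3] jaw -65.6 gap 49.2 F [-0.81  0.18 -3.27] -> shift [  -3.8 -265.6  429.3] turn 6.3
```

>>> {"name": "arm_command", "arguments": {
  "series": [
    [40,[-4,-16,26],1],
    [40,[-6,-42,68],2],
    [40,[-6,-70,114],3],
    [40,[-6,-98,160],4],
    [40,[-6,-126,206],5],
    [40,[-6,-154,250],6],
    [40,[-6,-182,296],6.3],
    [40,[-6,-210,340],6.3],
    [40,[-5,-236,382],6.3],
    [40,[-4,-256,414],6.3],
    [40,[-4,-266,429],6.3],
    [40,[-4,-266,429],6.3]
  ]
}}

```text
clock: 10.68
eef_pos: [493.1, -256.1, 164.3]
eef_rot: [2.409, 1.568, 1.153]
wrist_force: [0.4, 0.6, -3.7]
finger_gap: 49.2
```

```bash
python3 go.py 494 -256 135 108.1; python3 - <<'E'
from feat import *
d=camera("side");save("s12.png",d,(220,80,380,220),5);np.savez("c_s12",**d)
c=camera("top");save("t12.png",c,(290,120,450,280),4);np.savez("c_t12",**c)
a,az,mu,n,o=feats(d,500,-256);print(a,az,mu);[print(x) for x in o]
E
```

```text
t 10.68 pos [ 493.1 -256.1  164.3] jaw -71.9 gap 49.2 F [ 0.39  0.63 -3.74] -> shift [29.3  0.9  0.2] turn -0.0
27.057316654902884 21.18417287647719 [ 524.9265564  -239.24842483  231.8347947 ]
```

View pics/s12.png

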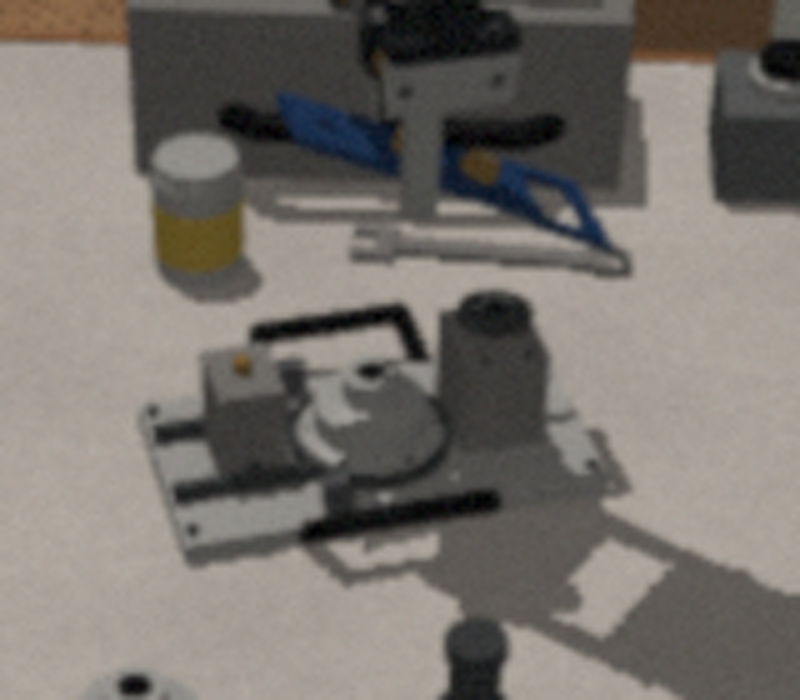

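View pics/t12.png

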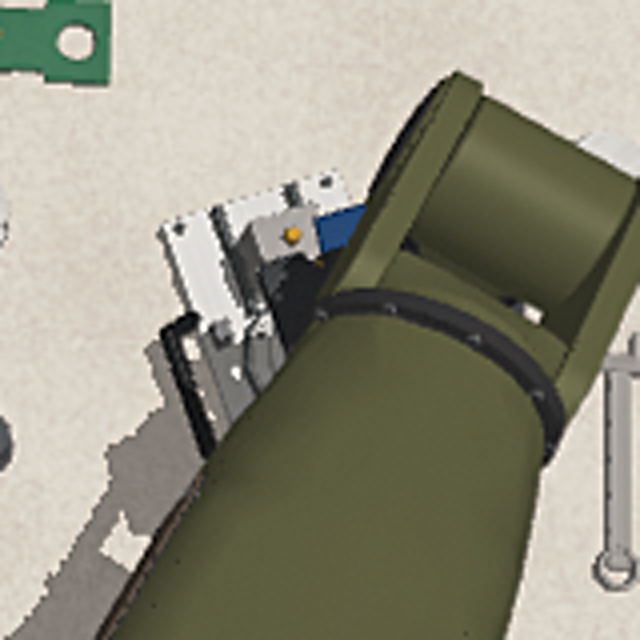

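```bash
cat > rel.py <<'E'
from feat import *
# plate pixel cast on plane, in tool-ish frame (along, perp) wrt eef
def rel(c,p,yaw,mu,n,X,Y,rad=150):
    W=cloud(c);hsv=cv2.cvtColor(c["pixels"],cv2.COLOR_RGB2HSV);h,s,v=[hsv[...,i].astype(int) for i in range(3)]
    m=((h>98)&(h<128)&(s>110)&(v>35)&(np.hypot(W[...,0]-X,W[...,1]-Y)<rad))
    vs,us=np.nonzero(m);Q=np.array([onplane(c,u,w,mu,n) for u,w in zip(us,vs)])-p
    a=np.radians(yaw);d=np.array([np.cos(a),np.sin(a),0]);q=np.array([-d[1],d[0],0])
    return Q@d,Q@q,Q[:,2],us,vs
E
python3 - <<'E'
from rel import *
for f,p,yaw,X,Y in(("c_s11",[558.1,244.7,163.3],24.4,545,240),("c_s12",[493.1,-256.1,164.3],18.1,500,-256)):
    c=dict(np.load(f+".npz"));p=np.array(p);a,az,mu,n,P,m=tilt(c,X,Y)
    al=np.radians(yaw);t=np.radians(27)
    n2=np.array([-np.sin(t)*np.cos(al),-np.sin(t)*np.sin(al),np.cos(t)])
    x,y,z,us,vs=rel(c,p,yaw,mu,n2,X,Y)
    print(f,"fit",a,az,len(P),"plane height at eef",(mu-p)@n2/n2[2])
    for b in range(-110,70,10):
        k=(x>=b)&(x<b+10)
        if k.sum()>3: print(b,y[k].min().round(1),y[k].max().round(1),z[k].mean().round(1),k.sum())
    print("x range",x.min(),x.max())
E
```

```text
c_s11 fit 27.17750480510728 26.73107483954646 307 plane height at eef 49.67177357137724
-110 -27.3 35.3 -4.5 57
-100 -29.2 33.7 1.2 12
-90 -27.7 34.7 6.4 14
-80 -26.3 35.2 12.4 23
-70 -12.2 33.1 16.3 54
-60 -1.5 26.2 21.4 35
-50 11.8 27.5 26.6 23
-40 8.1 25.7 31.9 26
-30 8.4 26.8 36.7 29
-20 15.4 27.5 40.4 9
10 -20.9 14.5 58.4 26
20 -20.5 27.1 62.4 81
30 -22.0 28.3 67.5 84
40 -22.5 26.7 72.7 64
50 -21.9 27.9 77.7 89
60 -20.3 28.1 81.6 47
x range -111.70937467563114 65.79140064961436
c_s12 fit 27.057316654902884 21.18417287647719 98 plane height at eef 49.45324991295706
-110 -29.8 37.5 -4.4 25
-100 -29.7 35.2 1.0 9
-90 -29.7 -20.5 6.6 5
-80 -31.9 34.7 12.1 16
-70 -22.8 32.4 16.1 23
-60 -0.4 30.0 21.3 15
-50 10.5 27.8 26.3 8
-40 -20.5 27.6 31.9 15
-30 -9.4 31.6 36.4 19
0 -20.4 -3.0 53.3 7
10 -20.4 34.9 57.2 28
20 -20.4 32.7 62.0 31
30 -22.6 34.5 67.1 33
40 -22.6 32.4 72.3 33
50 -22.6 32.0 77.3 32
60 -18.3 34.0 82.1 29
x range -112.17674402296527 68.66908538113455
```

Side-camera bias at the plate is about +3.5 mm in y, judged against the jaw centre. Corrected, that puts the stud at (436,-277.5), which agrees with the top view. I'll descend with the lip about 45 mm short of the stud axis.

```bash
python3 go.py 494.6 -258.3 95 108.1
```

```text
t 10.78 pos [ 493.6 -254.9  164.8] jaw -71.8 gap 49.3 F [-0.35  0.3  -3.05] -> shift [69.8 -0.3  3.6] turn 0.1
```

>>> {"name": "arm_command", "arguments": {
  "series": [
    [40,[20,0,3],0],
    [40,[40,0,3],0],
    [40,[56,0,3],0],
    [40,[66,0,3],0],
    [40,[69,0,3],0],
    [40,[69,0,3],0]
  ]
}}

```text
clock: 11.52
eef_pos: [494.9, -257.6, 96.2]
eef_rot: [2.006, 1.568, 0.752]
wrist_force: [0.1, 0.2, -1.7]
finger_gap: 49.1
```

```bash
python3 go.py 494.6 -258.3 95 108.1; python3 - <<'E'
from rel import *
d=camera("side");save("s13.png",d,(250,100,350,180),8);np.savez("c_s13",**d)
a,az,mu,n,P,m=tilt(d,500,-256);print(a,az,mu,len(P))
print(read_state()["eef_pos"])
E
```

```text
t 11.53 pos [ 494.9 -257.6   96.2] jaw -71.8 gap 49.1 F [ 0.11  0.15 -1.71] -> shift [ 1.2 -0.5  0.6] turn 0.1
26.692657209897376 21.538568717596164 [ 525.730867   -242.32930898  162.91856493] 75
[ 494.93371838 -257.71729954   96.36196472]
```

View pics/s13.png

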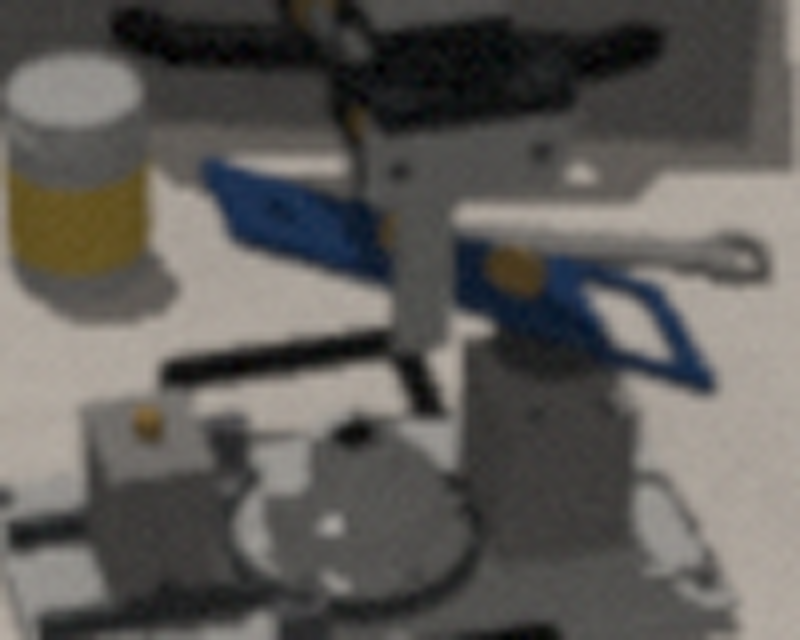

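>>> {"name": "arm_command", "arguments": {
  "series": [
    [40,[1.5,0,0.5],0],
    [40,[2.5,0,0.5],0],
    [40,[2.5,3,0.5],0],
    [40,[2.5,6,0.5],0],
    [40,[2.5,9,0.5],0],
    [40,[2.5,12,0.5],0],
    [40,[2.5,12,0.5],0]
  ]
}}

```text
clock: 12.45
eef_pos: [506.7, -254.3, 93.8]
eef_rot: [1.914, 1.567, 0.661]
wrist_force: [-0.7, -0.0, -2.1]
finger_gap: 49.4
```

```bash
python3 go.py 494.6 -258.3 93.5 108.1; python3 - <<'E'
from rel import *
d=camera("side");save("s14.png",d,(270,110,350,170),10);np.savez("c_s14",**d)
a,az,mu,n,P,m=tilt(d,505,-256);print(a,az,mu,len(P))
print(read_state()["eef_pos"],read_state()["wrist_force"])
E
```

```text
t 12.45 pos [ 506.7 -254.3   93.8] jaw -71.8 gap 49.4 F [-0.72 -0.03 -2.09] -> shift [  0.3 -12.7  -0. ] turn 0.1
26.59665519590599 19.769066829436184 [ 524.41307184 -243.18290494  153.83496008] 76
[ 506.54167801 -254.38098625   93.84551626] [-0.37676964 -0.27031149 -3.14960523]
```

View pics/s14.png

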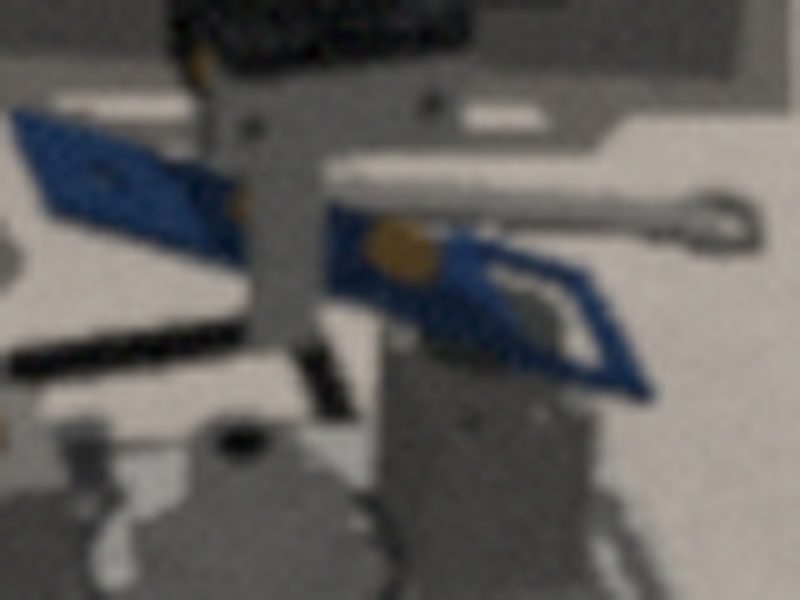

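>>> {"name": "arm_command", "arguments": {
  "series": [
    [40,[0,2,0],0],
    [40,[0,4,0],0],
    [40,[0,6,0],0],
    [40,[0,8,0],0],
    [40,[0,10,0],0]
  ]
}}

```text
clock: 13.12
eef_pos: [516.2, -251.2, 93.8]
eef_rot: [1.943, 1.567, 0.69]
wrist_force: [1.0, 0.3, -2.4]
finger_gap: 49.1
```

```bash
python3 - <<'E'
from rel import *
s=read_state();print(s["eef_pos"],s["wrist_force"],s["moment"])
d=camera("side");save("s15.png",d,(270,110,350,170),10)
E
```

```text
[ 516.16991306 -251.20009276   93.8457065 ] [ 1.04119856  0.275594   -2.44467017] [-0.02838641 -0.03745784  0.0197946 ]
```

View pics/s15.png

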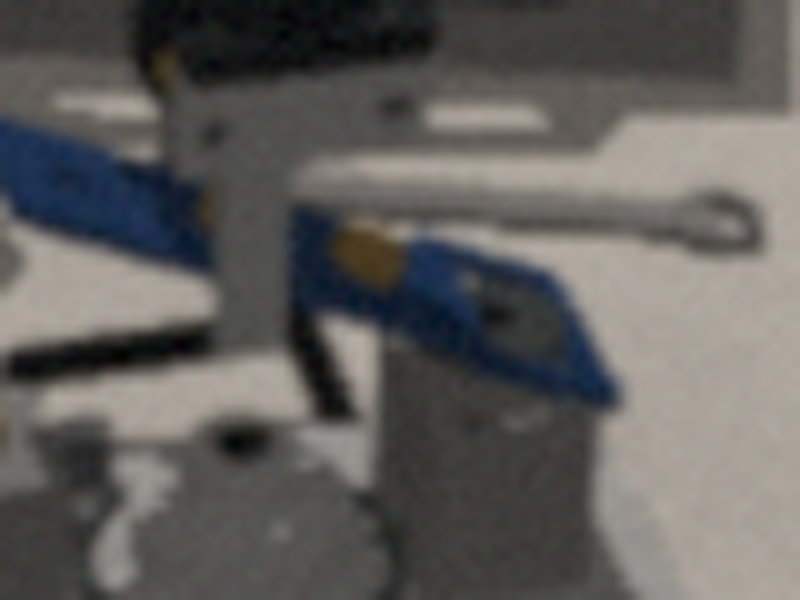

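The head now shows through the eye at crop (530,310), with no contact force. Continuing.

>>> {"name": "arm_command", "arguments": {
  "series": [
    [40,[0,2,0],0],
    [40,[0,4,0],0],
    [40,[0,6,0],0],
    [40,[0,8,0],0],
    [40,[0,8,0],0]
  ]
}}

```text
clock: 13.8
eef_pos: [524.0, -248.6, 93.9]
eef_rot: [1.923, 1.567, 0.669]
wrist_force: [0.3, -0.2, -1.9]
finger_gap: 49.4
```

```bash
python3 - <<'E'
from rel import *
s=read_state();print(s["eef_pos"],s["wrist_force"],s["moment"])
d=camera("side");save("s16.png",d,(270,110,350,170),10)
a,az,mu,n,P,m=tilt(d,505,-256);print(a,az,mu,len(P))
E
```

```text
[ 524.03447546 -248.58304792   93.86654343] [ 0.26514033 -0.22702058 -1.91591187] [-0.03783211 -0.030483    0.01310242]
26.77674870853211 18.611190472381583 [ 546.69168408 -234.86368813  156.66524859] 80
```

View pics/s16.png

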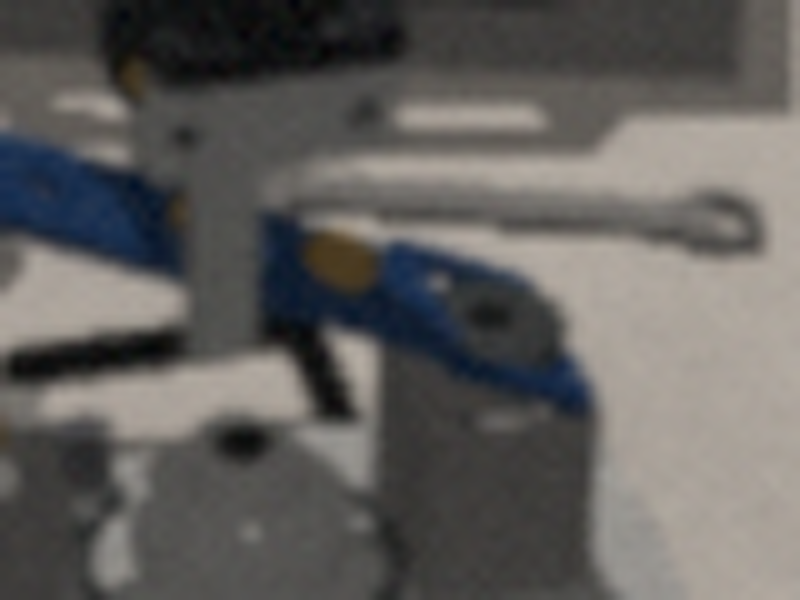

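The lip is under the head: the rim now hides the bar at crop (560,340). I'll ease the grip to 20 N, push 2 mm more, and start lowering on an arc.

>>> {"name": "arm_command", "arguments": {
  "series": [
    [40,[0,1,0],0],
    [40,[0,2,0],0],
    [40,[2,3,0],0],
    [40,[4,4,0],0],
    [40,[7,5.5,0],0],
    [40,[10,7,0],0]
  ],
  "newtons": 20
}}

```text
clock: 14.6
eef_pos: [530.8, -246.4, 83.7]
eef_rot: [1.907, 1.567, 0.654]
wrist_force: [-0.2, 0.3, -0.7]
finger_gap: 49.7
```

```bash
python3 - <<'E'
from rel import *
s=read_state();print(s["eef_pos"],s["wrist_force"],s["moment"],s["finger_gap"])
d=camera("side");save("s17.png",d,(240,110,350,180),7)
a,az,mu,n,P,m=tilt(d,505,-256);print(a,az,mu,len(P))
E
```

```text
[ 530.76286734 -246.36672547   83.7166755 ] [-0.23309434  0.32006776 -0.73563669] [-0.0592095   0.10410725  0.02811908] 49.71401164494151
23.058640395229965 24.893747952780384 [ 547.91052512 -234.77729436  141.66654756] 87
```

View pics/s17.png

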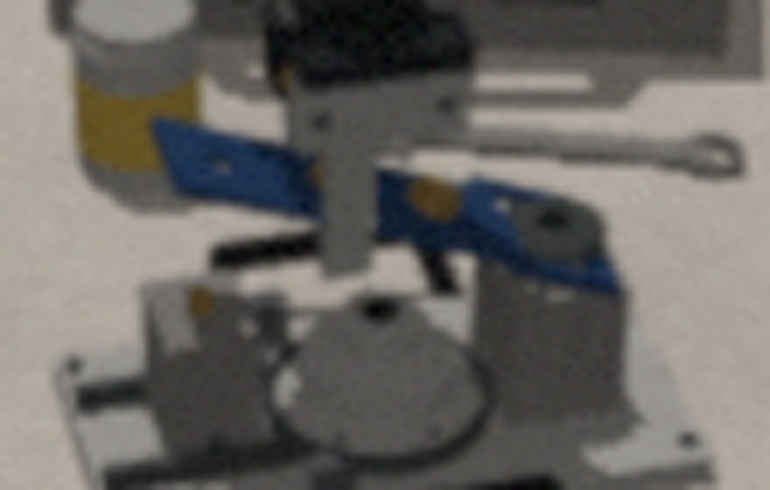

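>>> {"name": "arm_command", "arguments": {
  "series": [
    [40,[3,1,0],0],
    [40,[6,2,0],0],
    [40,[9,3,0],0],
    [40,[12,4,0],0],
    [40,[15,4.5,0],0],
    [40,[18,5,0],0],
    [40,[18,5,0],0]
  ]
}}

```text
clock: 15.52
eef_pos: [536.0, -244.5, 65.3]
eef_rot: [1.826, 1.567, 0.573]
wrist_force: [4.5, 0.1, 0.9]
finger_gap: 49.5
```

```bash
python3 - <<'E'
from rel import *
s=read_state();print(s["eef_pos"],s["wrist_force"],s["moment"],s["finger_gap"])
d=camera("side");save("s18.png",d,(240,110,350,180),7)
a,az,mu,n,P,m=tilt(d,505,-256);print(a,az,mu,len(P))
E
```

```text
[ 536.0477333  -244.54171741   65.27558907] [4.50185887 0.10941012 0.9279515 ] [ 0.19245972 -0.81707792  0.02166426] 49.50725599942471
11.432726923313284 25.906500796058676 [ 545.83286078 -237.6215206   116.59607143] 121
```

View pics/s18.png

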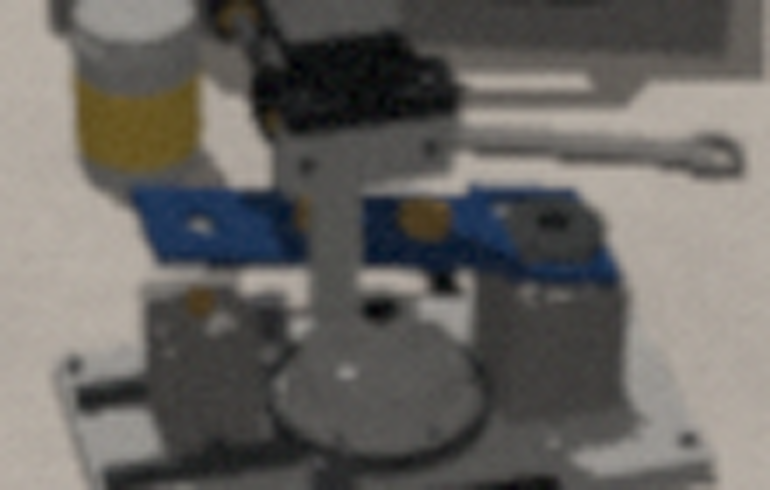

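>>> {"name": "arm_command", "arguments": {
  "series": [
    [40,[0,1,0],0],
    [40,[0,2,0],0],
    [40,[0,2,0],0]
  ]
}}

```text
clock: 15.95
eef_pos: [537.7, -243.9, 65.0]
eef_rot: [2.03, 1.567, 0.777]
wrist_force: [0.2, -0.0, -3.1]
finger_gap: 49.7
```

```bash
python3 - <<'E'
from rel import *
s=read_state();print(s["eef_pos"],s["wrist_force"],s["moment"],s["finger_gap"])
E
```

```text
[ 537.65679463 -243.88677077   64.98146409] [ 0.17740879 -0.04580923 -3.08144414] [-0.02762988 -0.04897829  0.00138466] 49.71448701466098
```

>>> {"name": "arm_command", "arguments": {
  "series": [
    [40,[2,0.5,0],0],
    [40,[4,1,0],0],
    [40,[6,1.5,0],0],
    [40,[8,1.5,0],0],
    [40,[8,1.5,0],0]
  ]
}}

```text
clock: 16.58
eef_pos: [539.2, -243.4, 57.0]
eef_rot: [1.984, 1.567, 0.731]
wrist_force: [-1.3, -0.1, -1.7]
finger_gap: 49.9
```

```bash
python3 - <<'E'
from rel import *
s=read_state();print(s["eef_pos"],s["wrist_force"],s["moment"],s["finger_gap"])
d=camera("side");save("s19.png",d,(240,110,350,180),7)
a,az,mu,n,P,m=tilt(d,505,-256);print(a,az,mu,len(P))
E
```

```text
[ 539.19687861 -243.37123733   56.97343338] [-1.29454676 -0.13532695 -1.7289807 ] [-0.03663626  0.12046487  0.02555189] 49.861880839949194
10.325810720521272 30.468321443479628 [ 549.81847036 -235.38891773  108.1119709 ] 121
```

View pics/s19.png

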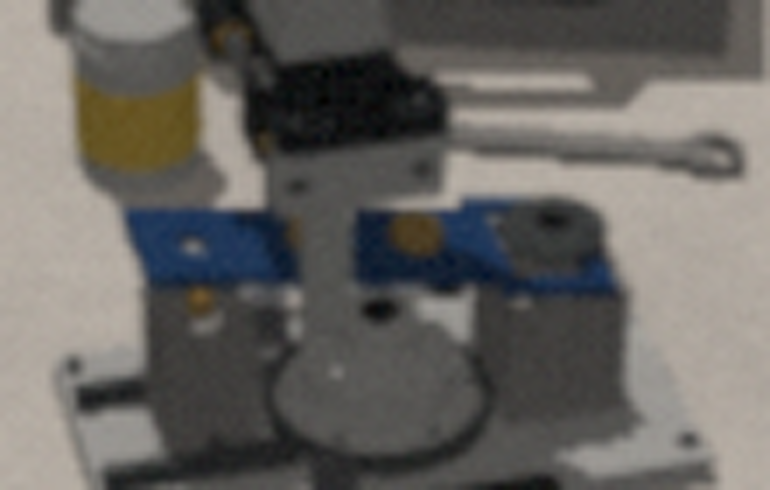

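>>> {"name": "arm_command", "arguments": {
  "series": [
    [40,[2,0,0],0],
    [40,[4,0,0],0],
    [40,[6,0.5,0],0],
    [40,[8,0.5,0],0],
    [40,[10,0.5,0],0],
    [40,[10,0.5,0],0]
  ]
}}

```text
clock: 17.38
eef_pos: [539.6, -243.2, 46.9]
eef_rot: [2.07, 1.567, 0.817]
wrist_force: [-0.6, -0.6, -1.3]
finger_gap: 49.9
```

```bash
python3 - <<'E'
from rel import *
s=read_state();print(s["eef_pos"],s["wrist_force"],s["moment"],s["finger_gap"])
d=camera("side");save("s20.png",d,(240,110,350,180),7)
a,az,mu,n,P,m=tilt(d,505,-256);print(a,az,mu,len(P))
c=camera("top");save("t20.png",c,(310,130,430,250),6);np.savez("c_t20",**c)
E
```

```text
[ 539.58237408 -243.17577842   46.85527728] [-0.64287478 -0.64309567 -1.30016845] [-0.02556022  0.06566089  0.06433021] 49.86413091633088
5.898347126864875 43.07830996347953 [ 543.43548616 -234.70455767   96.22820839] 120
```

View pics/s20.png

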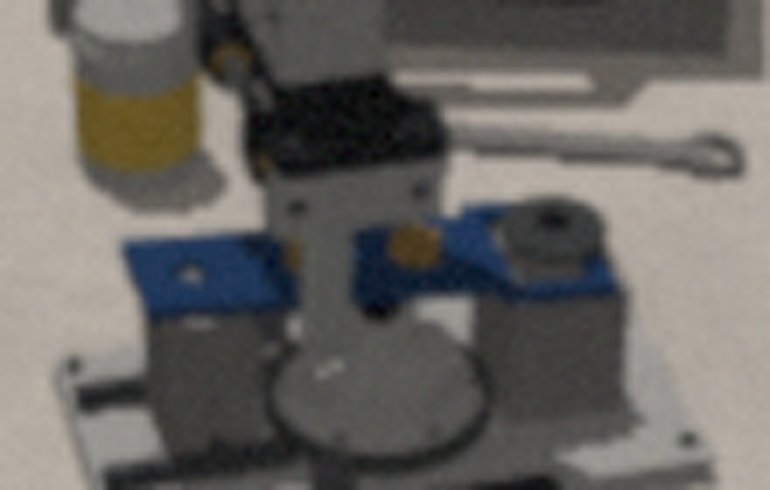

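View pics/t20.png

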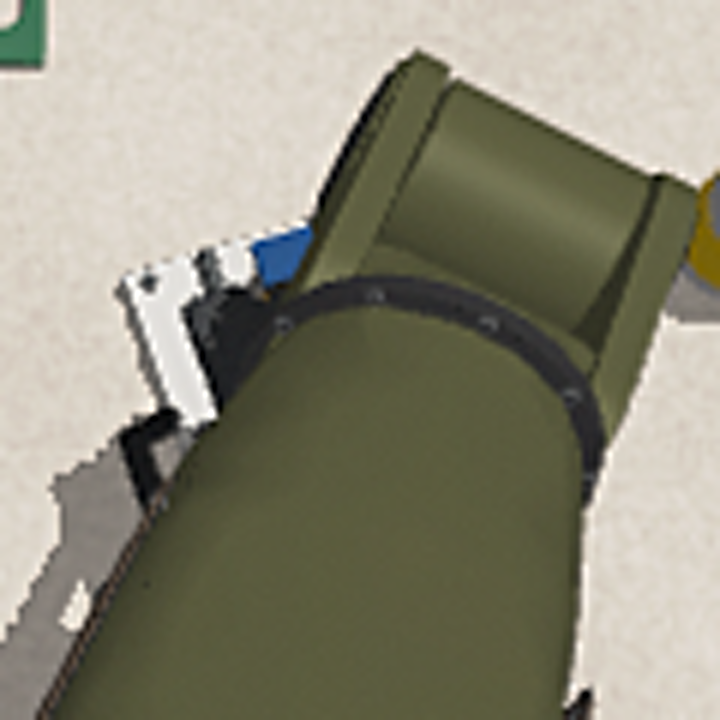

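>>> {"name": "arm_command", "arguments": {
  "series": [
    [40,[1,0,0],0],
    [40,[2,0,0],0],
    [40,[3,0,0],0],
    [40,[3.5,0,0],0],
    [40,[3.5,0,0],0]
  ]
}}

```text
clock: 18.1
eef_pos: [539.6, -243.2, 43.5]
eef_rot: [2.036, 1.567, 0.783]
wrist_force: [0.5, -0.0, -0.8]
finger_gap: 49.7
```

>>> {"name": "arm_command", "arguments": {
  "series": [
    [40,[0.7,0,0],0],
    [40,[1.3,0,0],0],
    [40,[1.3,0,0],0]
  ]
}}

```text
clock: 18.48
eef_pos: [539.6, -243.2, 42.2]
eef_rot: [2.031, 1.567, 0.778]
wrist_force: [0.9, 0.4, -0.8]
finger_gap: 49.8
```

>>> {"name": "arm_command", "arguments": {
  "series": [
    [40,[1,0,0],0],
    [40,[1.5,0,0],0],
    [40,[1.5,0,0],0]
  ]
}}

```text
clock: 18.85
eef_pos: [539.8, -243.3, 41.7]
eef_rot: [1.845, 1.567, 0.592]
wrist_force: [-4.6, 2.5, 10.6]
finger_gap: 49.4
```

>>> {"name": "arm_command", "arguments": {
  "series": [
    [40,[0.7,0,0],0],
    [40,[1,0,0],0],
    [40,[1,0,0],0]
  ]
}}

```text
clock: 19.23
eef_pos: [539.8, -243.3, 41.7]
eef_rot: [1.765, 1.567, 0.512]
wrist_force: [-4.8, 2.2, 10.8]
finger_gap: 49.8
```

```bash
python3 - <<'E'
from rel import *
s=read_state();print(s["eef_pos"],s["wrist_force"],s["moment"],s["finger_gap"])
d=camera("side");save("s21.png",d,(240,110,350,180),7)
a,az,mu,n,P,m=tilt(d,505,-256);print(a,az,mu,len(P))
E
```

```text
[ 539.84355765 -243.30615972   41.72003198] [-4.82934701  2.20685656 10.83903608] [ 4.76349855e-01  9.89110393e-01 -6.27577480e-04] 49.81607642063465
3.5433722206370115 55.92003452988812 [ 545.74514349 -235.30489143   90.79136905] 129
```

View pics/s21.png

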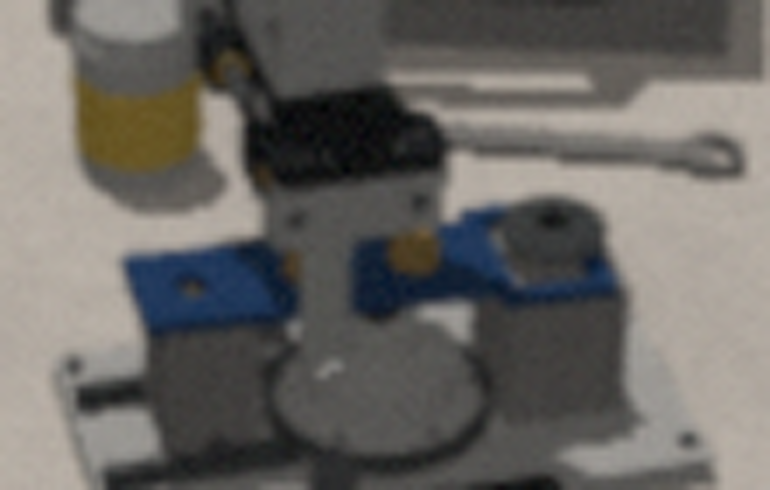

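Contact with the dowel tip at the expected height, about 11 N. Now I'll feel along -x under a light press.

>>> {"name": "arm_command", "arguments": {
  "series": [
    [40,[0,-1,0],0],
    [40,[0.3,-2,0],0],
    [40,[0.3,-2,0],0]
  ]
}}

```text
clock: 19.65
eef_pos: [538.0, -244.1, 41.5]
eef_rot: [1.674, 1.567, 0.421]
wrist_force: [1.6, -0.6, 2.2]
finger_gap: 49.7
```

>>> {"name": "arm_command", "arguments": {
  "series": [
    [40,[0.3,-1,0],0],
    [40,[0.3,-1,0],0]
  ]
}}

```text
clock: 19.9
eef_pos: [536.7, -244.5, 40.9]
eef_rot: [1.804, 1.567, 0.551]
wrist_force: [1.0, -1.2, 0.2]
finger_gap: 49.8
```

>>> {"name": "arm_command", "arguments": {
  "series": [
    [40,[0.5,-0.5,0],0],
    [40,[0.7,-1,0],0],
    [40,[0.7,-1,0],0]
  ]
}}

```text
clock: 20.27
eef_pos: [535.9, -244.9, 40.3]
eef_rot: [1.713, 1.567, 0.46]
wrist_force: [2.9, -0.6, 0.8]
finger_gap: 49.5
```

>>> {"name": "arm_command", "arguments": {
  "series": [
    [40,[0.5,-0.5,0],0],
    [40,[0.7,-1,0],0],
    [40,[0.7,-1,0],0]
  ]
}}

```text
clock: 20.65
eef_pos: [535.4, -245.3, 39.9]
eef_rot: [1.51, 1.566, 0.257]
wrist_force: [5.1, 0.4, 2.4]
finger_gap: 49.5
```

```bash
python3 - <<'E'
from rel import *
s=read_state();print(s["eef_pos"],s["wrist_force"],s["moment"],s["finger_gap"])
d=camera("side");save("s22.png",d,(250,130,350,180),8)
a,az,mu,n,P,m=tilt(d,505,-256);print(a,az,mu,len(P))
E
```

```text
[ 535.35416668 -245.30690996   39.88777666] [5.14986179 0.43390358 2.37349715] [-0.14747143 -0.74340137 -0.10271723] 49.51574753179404
2.481789302771027 41.68498167473884 [ 536.46811705 -238.99208282   88.81591998] 146
```

View pics/s22.png

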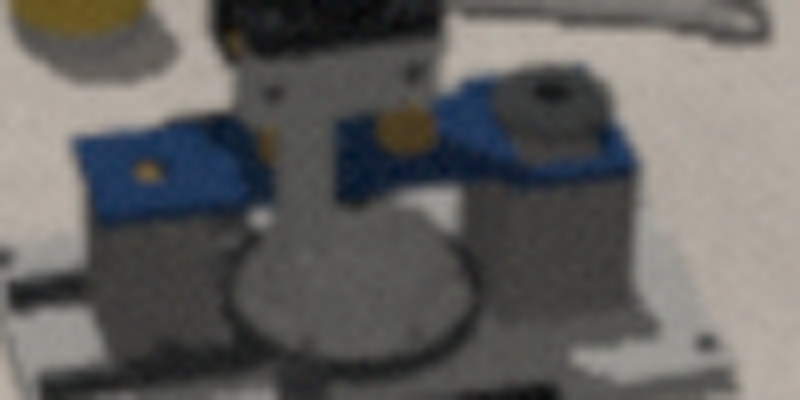

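The dowel shows in the hole (crop (148,172)), z has dropped and a resistance in -x has appeared. So the tip has entered against the hole's +x edge; I'll back off a touch and lower.

>>> {"name": "arm_command", "arguments": {
  "series": [
    [40,[0.5,0.7,0],0],
    [40,[1.2,0.7,0],0],
    [40,[1.8,0.7,0],0],
    [40,[1.8,0.7,0],0]
  ]
}}

```text
clock: 21.2
eef_pos: [536.0, -245.3, 38.0]
eef_rot: [1.454, 1.566, 0.201]
wrist_force: [2.2, -5.0, 0.7]
finger_gap: 49.8
```

>>> {"name": "arm_command", "arguments": {
  "series": [
    [40,[0.5,0.2,0.6],0],
    [40,[1,0.2,0.6],0],
    [40,[1.6,0.2,0.6],0],
    [40,[1.6,0.2,0.6],0]
  ]
}}

```text
clock: 21.7
eef_pos: [536.1, -245.5, 36.1]
eef_rot: [1.658, 1.567, 0.405]
wrist_force: [-1.4, 0.4, -1.7]
finger_gap: 49.7
```

```bash
python3 - <<'E'
from rel import *
s=read_state();print(s["eef_pos"],s["wrist_force"],s["moment"],s["finger_gap"])
d=camera("side");save("s23.png",d,(250,130,350,180),8)
a,az,mu,n,P,m=tilt(d,505,-256);print(a,az,mu,len(P))
E
```

```text
[ 536.05951419 -245.51315655   36.06312333] [-1.44459071  0.35610822 -1.65261   ] [ 0.13821878  0.25385912 -0.06631341] 49.673051928328945
0.8736326285541445 76.53616055926554 [ 537.85164241 -239.10740816   84.83892717] 143
```

View pics/s23.png

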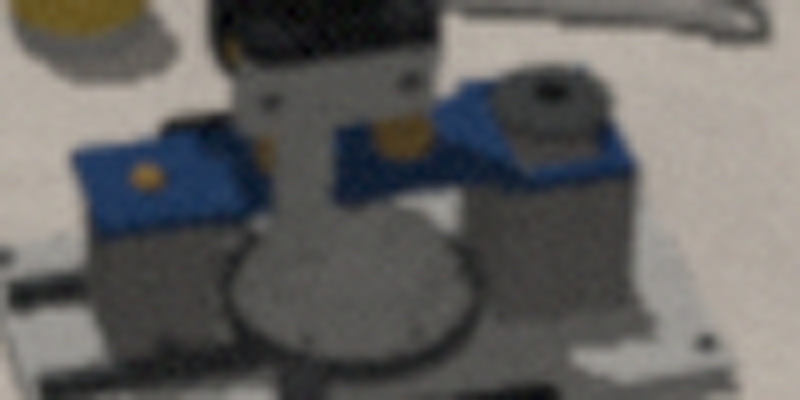

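>>> {"name": "arm_command", "arguments": {
  "series": [
    [40,[0.5,0,0],0],
    [40,[1,0,0],0],
    [40,[1,0,0],0]
  ]
}}

```text
clock: 22.12
eef_pos: [536.1, -245.5, 35.3]
eef_rot: [1.641, 1.567, 0.388]
wrist_force: [-0.4, 1.4, 2.2]
finger_gap: 49.5
```

>>> {"name": "arm_command", "arguments": {
  "series": [
    [40,[0.5,0,0],0],
    [40,[0.7,0,0],0]
  ]
}}

```text
clock: 22.38
eef_pos: [536.2, -245.5, 35.3]
eef_rot: [1.601, 1.567, 0.348]
wrist_force: [-5.0, 3.0, 9.9]
finger_gap: 49.4
```

>>> {"name": "arm_command", "arguments": {
  "series": [
    [52,[0,0,0],0],
    [56,[0,0,0],0],
    [60,[0,0,0],0],
    [70,[0,0,0],0],
    [80,[0,0,0],0]
  ]
}}

```text
clock: 23.0
eef_pos: [536.2, -245.5, 35.2]
eef_rot: [1.611, 1.567, 0.358]
wrist_force: [0.9, -0.0, -0.2]
finger_gap: 76.5
```

```bash
python3 - <<'E'
from rel import *
s=read_state();print(s["eef_pos"],s["wrist_force"],s["moment"],s["finger_gap"])
d=camera("side");save("s24.png",d,(230,110,350,190),6)
a,az,mu,n,P,m=tilt(d,505,-256);print(a,az,mu,len(P))
E
```

```text
[ 536.16687181 -245.50570095   35.22185124] [ 0.91600415 -0.02010817 -0.15466059] [0.00930978 0.01244076 0.0373499 ] 76.48853115360437
2.153264145200456 109.33386666780139 [ 535.54293608 -239.93244766   84.08563102] 135
```

View pics/s24.png

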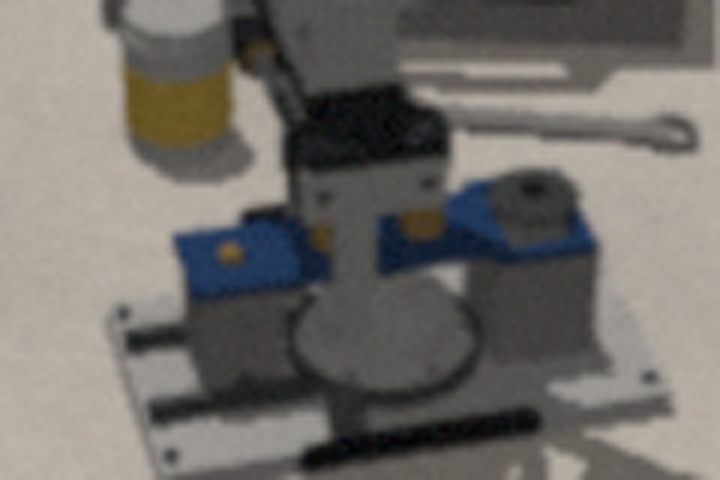

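Released, with the dowel through the hole. I'll open fully and retreat straight up, then away, to check from the top.

>>> {"name": "arm_command", "arguments": {
  "series": [
    [94,[0,0,0],0],
    [94,[0,0,0],0],
    [94,[-10,0,0],0],
    [94,[-40,0,0],0],
    [94,[-90,0,0],0],
    [94,[-140,0,0],0],
    [94,[-180,0,0],0],
    [94,[-190,-40,-40],0],
    [94,[-190,-100,-100],0],
    [94,[-190,-140,-160],0],
    [94,[-190,-150,-200],0],
    [94,[-190,-150,-200],0]
  ]
}}

```text
clock: 24.55
eef_pos: [329.0, -101.1, 225.8]
eef_rot: [1.307, 1.564, 0.055]
wrist_force: [-0.7, -1.0, -0.1]
finger_gap: 94.3
```

```bash
python3 - <<'E'
from meas import *
s=read_state();print(s["clock"],s["eef_pos"],s["wrist_force"])
d=camera("side");save("s25.png",d,(230,110,350,190),6);c=camera("top");save("t25.png",c,s=1.4)
np.savez("c_t25",**c);np.savez("c_s25",**d)
E
```

```text
24.55 [ 329.00751602 -101.14811578  225.76515404] [-0.66176073 -0.98391546 -0.06975084]
```

View pics/s25.png

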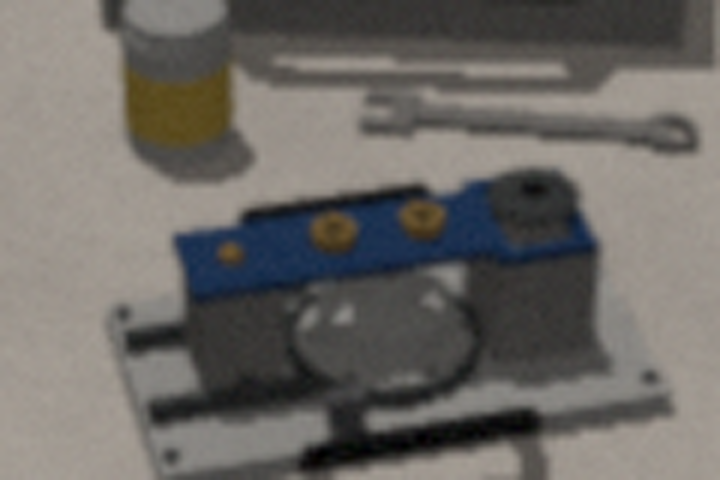

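View pics/t25.png

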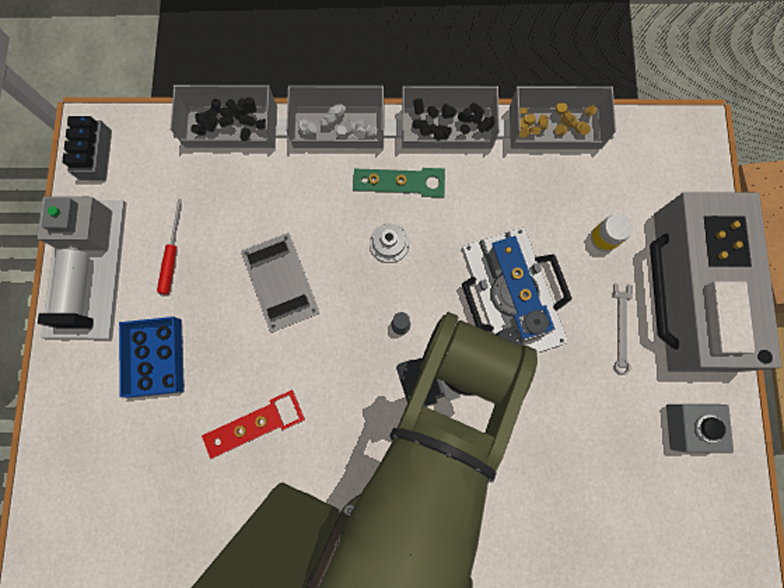

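The plate sits over the fixture with the dowel through it, and the rest of the bench looks unchanged. Numeric check next.

```bash
python3 - <<'E'
from tilt import *
for f in("c_s25","c_t25"):
    c=dict(np.load(f+".npz"))
    a=tilt(c,507,-252,130);print(f,"tilt",a[0].round(2),"z mean",a[2].round(1),len(a[4]))
    box=(340,160,405,250) if f=="c_t25" else (250,130,340,165)
    mu,d,lo,hi,bs,P=plate(c,box,86.);d=d*np.sign(d[0]);print("yaw",np.degrees(np.arctan2(d[1],d[0])).round(2),lo,hi,[b.round(1) for b in bs])
    W=cloud(c);P=a[4];
    d=np.array([np.cos(.316),np.sin(.316)]);x=(P[:,:2]-a[2][:2])@d
    for b in range(-90,91,30):
        k=abs(x-b)<15
        if k.any():print(b,P[k,2].mean().round(2),end="; ")
    print()
# bench change check
A=dict(np.load("c_top.npz"))["pixels"].astype(int);B=dict(np.load("c_t25.npz"))["pixels"].astype(int)
D=(abs(A-B).max(-1)>60).astype(np.uint8);D=cv2.morphologyEx(D,cv2.MORPH_OPEN,np.ones((3,3)))
n,l,st,ce=cv2.connectedComponentsWithStats(D);print([(st[i].tolist()) for i in range(1,n) if st[i,4]>15])
E
```

```text
c_s25 tilt 2.26 z mean [ 529.8 -240.7   83.9] 196
yaw 13.98 -78.5305129829831 116.88072891698728 []
-90 82.34; -60 83.75; -30 83.83; 0 84.14; 30 83.91; 60 84.14; 
c_t25 tilt 1.25 z mean [ 530.  -246.    85.3] 451
yaw 17.61 -89.03092583933221 109.9168330713579 [array([ 579.3, -228.7]), array([ 531.2, -244.7]), array([ 488.8, -258.9])]
-90 86.43; -60 85.6; -30 85.39; 0 85.59; 30 85.13; 60 84.79; 
[[178, 162, 22, 24, 334], [352, 169, 39, 57, 915], [187, 184, 29, 34, 524], [199, 220, 22, 12, 100], [138, 223, 422, 197, 28571], [359, 226, 5, 4, 18], [319, 312, 9, 6, 41], [273, 398, 34, 22, 462]]
```

```bash
python3 -c "
from cell import sign_off,read_state
print(sign_off(),read_state()['clock'])"
```

```text
the job is handed in; nothing more can be done
the job is handed in; nothing more can be done
```

The blue guide plate is on the fixture, released, with its end bar under the stud's head and the dowel through its hole. I handed it in at about 24.7 s; `sign_off()` gives no verdict.

**What I did:** I gripped the plate lightly at about x = +26 mm and lifted it on the rest until it tilted to 27°. I clamped it, slid the lip under the head to the stem and lowered the other end on an arc. Then I felt along −x from the dowel-tip contact until the hole dropped over it, about 4 mm back. The highest force at the wrist was about 13 N.

**Last checks:**
- **Height and level:** the top face read 84.8–86.4 mm along its length in the top camera, against a nominal 86 mm.
- **Straightness:** yaw was 17.6–18.5° against about 18.1° for the fixture.
- **Bench:** nothing else had shifted in the before-and-after top pictures. The housing was only checked by eye, being partly hidden under the plate.

**What disagreed:**
- **Tool height:** the reported TCP height was about 31–35 mm below the finger ends the cameras showed. My first closing therefore passed above the plate without touching it. I worked from the camera heights after that.
- **Side camera:** it read about 3–4 mm off in y. Its final fits, partly hidden by the stud head, gave 2.3° of tilt and a yaw of 14°.
- **Tilt fits:** both final plane fits were off level, 1.25° in the top view and 2.3° in the side view. The tolerance is 1.7°. I put this down to camera noise and relied on the near-equal end heights and the seated dowel.

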